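# Swap the filament reels on the winder and the feed stand

### The job

The two small reels were put on the wrong way round: the black reel, full of orange filament, belongs on the feed stand under the brass drag weight, and the empty white reel on the motor winder under the red clamp cap. Swap the reels (the green cutting mat is free for parking parts on the way) and finish with the brass weight back on the feed stand and the red cap back on the winder, each pushed over the spindle and sitting flat on its reel. Set every part down gently rather than dropping it, and leave the round tin, the glue bottle and the dropper bottle where they are.

Things in the scene. Friction and masses are not known exactly. Their poses are not given: they have to be found in the camera images.
- winder: motor winder, fixed: blue box 142 x 90 mm, 30 mm high, with a turning platter (52 mm across, top at z = 40) and a steel spindle 10 mm thick, nose tapered to 3 mm, tip at z = 92. Origin on the bench under the spindle axis, x to its rear: box x -48 to 94; behind, a motor cover 40 high and an eyelet post 66 high, 85 from the axis. At the start it bears the full reel, the red cap on top.
- feed_stand: feed stand, fixed: dark round cast base 100 mm across with a like turning platter (52 mm across, top at z = 28 mm) and spindle (10 mm thick, tapered nose, tip at z = 80 mm). Origin on the bench under the spindle axis, z up. At the start the empty reel is on it, the brass weight on top of that reel.
- cutting_mat: green cutting mat with a pale grid, fixed, 140 mm (its x) x 190 mm (its y), 3 mm thick, empty: the free spot for parking things. Origin at the centre of its underside.
- full_reel: black reel full of orange filament, lying flat: two flanges 58 mm across and 3 mm thick, 34 mm high in all, through bore 18 mm, 140 g; the winding between the flanges is 52 mm across. Grasp across the flanges. Origin at the centre of its underside, z up along the bore; keep z up.
- empty_reel: bare white reel, same flanges (58 mm), height (34 mm) and bore (18 mm), bare core 26 mm across, 50 g. Origin at the centre of its underside, z up.
- clamp_cap: red knurled knob, 34 mm across (36 mm over the knurls), 24 mm high, blind bore 17 mm wide and 20 mm deep from below, 30 g: it goes over the spindle and sits on the reel's upper flange (34 mm above the platter). Origin at the centre of its underside, z up.
- drag_weight: brass weight: disc 44 mm across and 11 mm high with a hub 27 mm across on it, 28 mm high in all, bored through 17 mm, 150 g: it goes over the spindle and sits on the reel's upper flange. Grasp by the hub. Origin at the centre of its underside, z up.
- nozzle_tin: round grey tin, 43 mm across, 21 mm high, loose behind the feed stand; leave alone. Origin at the centre of its underside.
- ink_dropper: brown glass dropper bottle with a black top, 33 mm across, 102 mm high, standing loose at the back; leave alone. Origin at the centre of its underside.
- super_glue: white glue bottle with a red label and a thin nozzle, 30 mm across, 92 mm high, standing loose at the back before a solid wall of clear dry boxes (fronts at world x = 0.62 m, 0.45 m high: keep the wrist clear of it); leave alone. Origin at the centre of its underside.
Things that resemble listed ones, but are neither listed nor needed, are in the scene too. Of the things that look like the clamp_cap, the middle-sized one is meant.

How it is judged:
By the outcome, as a careful person would: the job done as asked, in the order asked, and still so for the second after the job is handed in, with the robot touching nothing.
It also fails if it takes over 136 s, if anything falls off the work surface, if the arm or the gripper's body presses on something with over 40 N, if the wrist force passes 120 N, or if a joint passes its speed limit or range.

### The arm

A 6-joint arm with a two-finger parallel gripper is mounted at the origin on a cart in front of the work surface, level with it; the furniture and walls round the work are solid. World frame = base frame: x ahead of the robot, y to its left, z up, the work surface at z = 0. Lengths are in m, angles in rad, forces in N, time in s.
With the tool pointing down it reaches from about 0.375 to 0.975 m from the base axis. Payload 3.8 kg.
Tool frame: the origin (TCP) lies between the finger pads; the fingertips stand 22 mm ahead of it and the grasp point (between the pads) lies 3 mm ahead of it; z points along the fingers, y is the line along which they close (so a half turn about z gives the same grasp; the last joint's range is limited). The gripper opens to 88 mm and grips with 3 to 60 N. Pads are 18 mm wide; open, the fingers measure 123 mm over their backs; the gripper's body (75 mm by 187 mm) begins 45 mm behind the grasp point.
Start: joints at [-1.325, 0.264, 1.604, -0, 1.274, -0.037], TCP at [0.188, -0.648, 0.261] pointing down, gripper open.
Joint ranges: [-2.63, 2.63], [-0.94, 2.18], [0.31, 2.57], [-1.31, 4.45], [0, 2.66], [-2.55, 2.55]. Speed limits (rad/s): [2.57, 2.57, 3.14, 3.14, 3.14, 3.14].

### API

Orientations are given as a 3x3 rotation matrix whose columns are the frame's x, y, z axes.
In Python, from rig import ctrl gives the robot as it stands.
- The arm moves only by the tool arm_command, never from a script. Its argument "deltas" is a list of rows, each a list of 7 numbers: the turn, a rotation vector about the tool's x, y, z in rad, then the shift along the tool's x, y, z in m, then the opening, from -1 (shut) to 1 (fully open). A call has exactly 8 rows; each row shifts and turns the commanded pose from where the row before left it, along the tool's axes as they then stand; what a row does not reach is not made up. A row lasts 1/8 s, in which the tool goes at most 62.5 mm and 10.7 degrees, less where a joint would pass 70% of its speed; a pose out of reach is approached as far as the arm can. A call is refused whole if a number of a shift passes 0.0625 or a number of a turn 0.188, either way. A call with a gripper value outside its range is refused whole. The fingers move at their own pace and stop on an object; "squeeze" is the grip in N (left out, the last holds). Time passes only in rows, so rows that do not move let the fingers close, or fill a call up. It gives the time, the measured TCP pose, the force, the opening and the grip force at its end, in the units of the state.
- ctrl.get_obs(): the state, without advancing time (a new reading comes with each control period).
- ctrl.snapshot(name): name is "scene" or "top" or "wrist"; returns the picture (384x512x3 uint8, blue, green, red); there is no depth.
- ctrl.camera_info(name): a dict with "fx", "fy", "cx", "cy" (pixels), "world_to_cam" (4x4, takes a point from world to camera coordinates). Camera axes: x right, y down, z forward; pixel columns grow to the right and rows downward; lengths in m; the calibration is good to about 2 mm. A picture is of the moment at which its call begins: read the wrist's pose just before it. camera_info takes no time and is no camera call; for the wrist camera it gives the pose at the moment of the call.
- ctrl.finish_job(): hands the job in; it is judged then, once.
The state is a dict: "clock": time; "qpos": joint angles; "qvel": joint speeds; "effort": joint torques, N m; "tcp_pos": TCP position; "orientation": TCP orientation; "ft_force": force on the tool from outside, world axes, zero at the start; "moment": the same for the moment, N m; "width": opening from 0.0 (shut) to 1.0 (fully open); "gripper_force": force on a finger pad.
Only numpy, scipy, OpenCV 4.12 (cv2) and the standard library are available. Lean on these libraries where they do the work, as an engineer would, in place of code of your own. Each camera call takes 0.05 s, during which the arm holds its last target. There are 200 camera calls.

## Working session

There is one attempt and no reset: what is moved stays moved. The work goes in short steps, Python scripts to look and compute and a tool call to move; the robot and the scene stay as the last step left them, time stands still between calls to the robot, and variables do not carry over. Pictures are saved under pics/ and viewed, at most 14 in all, crops included, and the job is handed in when it is done.

Besides the shell and the picture viewer there is one more tool, called after "Call:" by a JSON object that holds its "api" and its "payload", one argument or row to a line. arm_command: Moves the arm, as the interface text tells. Its arguments: {"type":"object","properties":{"deltas":{"type":"array","items":{"type":"array","items":{"type":"number"}}},"squeeze":{"type":"number"}},"required":["deltas"]}

```bash
ls; mkdir -p pics; python3 - <<'E'
from rig import ctrl
import cv2,numpy as np
o=ctrl.get_obs();print({k:np.round(v,3).tolist() for k,v in o.items()})
for n in("scene","top"):
    cv2.imwrite(f"pics/{n}0.png",ctrl.snapshot(n));c=ctrl.camera_info(n);print(n,c["fx"],c["fy"],c["cx"],c["cy"],np.round(c["world_to_cam"],4).tolist())
E
```

```text
pics
{'clock': 0.0, 'qpos': [-1.325, 0.265, 1.605, -0.0, 1.274, -0.037], 'qvel': [0.0, 0.0, -0.001, -0.001, -0.001, -0.001], 'effort': [0.001, -50.212, -35.687, 0.073, 0.029, -0.0], 'tcp_pos': [0.188, -0.648, 0.259], 'orientation': [[0.96, 0.279, -0.001], [0.279, -0.96, 0.002], [0.0, -0.002, -1.0]], 'ft_force': [0.146, 0.243, 0.781], 'moment': [0.035, -0.038, -0.007], 'gripper_force': 0.0, 'width': 0.994}
scene 411.3347278208934 411.3347278208934 259.514470088653 194.445129458822 [[-0.6957, -0.7183, -0.0041, 0.3274], [-0.3719, 0.3651, -0.8534, 0.2614], [0.6145, -0.5923, -0.5212, 0.7286], [0.0, 0.0, 0.0, 1.0]]
top 448.34058431251185 448.34058431251185 260.59088667872663 190.11242486121142 [[-0.0053, -1.0, 0.0039, -0.0141], [-0.9987, 0.0051, -0.0503, 0.5107], [0.0503, -0.0041, -0.9987, 0.9647], [0.0, 0.0, 0.0, 1.0]]
```

View pics/scene0.png

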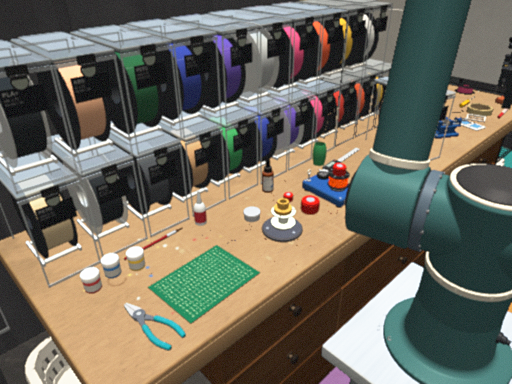

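View pics/top0.png

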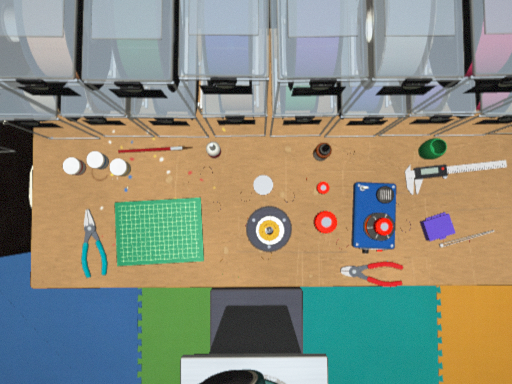

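```bash
cat > h.py <<'E'
import cv2,numpy as np
from rig import ctrl
def ray(c,u,v,z):
    M=np.array(c["world_to_cam"]);R,t=M[:3,:3],M[:3,3]
    d=R.T@np.array([(u-c["cx"])/c["fx"],(v-c["cy"])/c["fy"],1]);o=-R.T@t
    return o+d*(z-o[2])/d[2]
def proj(c,p):
    q=np.array(c["world_to_cam"])@np.append(p,1);return np.array([c["fx"]*q[0]/q[2]+c["cx"],c["fy"]*q[1]/q[2]+c["cy"]])
def blobs(im,lo,hi,roi=None,amin=30):
    m=cv2.inRange(cv2.cvtColor(im,cv2.COLOR_BGR2HSV),np.array(lo),np.array(hi))
    if roi: k=np.zeros_like(m);k[roi[1]:roi[3],roi[0]:roi[2]]=255;m&=k
    cs,_=cv2.findContours(m,cv2.RETR_EXTERNAL,cv2.CHAIN_APPROX_NONE)
    return sorted([c for c in cs if cv2.contourArea(c)>=amin],key=cv2.contourArea,reverse=True)
E
python3 - <<'E'
from h import *
im=cv2.imread("pics/top0.png");c=ctrl.camera_info("top")
def show(n,lo,hi,roi,z,amin=30):
    for b in blobs(im,lo,hi,roi,amin):
        (x,y),r=cv2.minEnclosingCircle(b);p=ray(c,x,y,z);mr=cv2.minAreaRect(b)
        print(n,(round(x,1),round(y,1)),"r",round(r,1),"area",cv2.contourArea(b),np.round(p[:2],4),"dia",round(2*np.linalg.norm(ray(c,x+r,y,z)-p),4),"rect",np.round(mr[0],1),np.round(mr[1],1),round(mr[2],1), np.round(ray(c,*mr[0],z)[:2],4))
show("blue",(100,120,50),(125,255,255),(345,175,405,255),.03,200)
show("orange/red",(0,150,90),(10,255,255),(360,205,400,250),.098)
show("brass",(18,90,90),(32,255,255),(245,205,295,255),.09)
show("white",(0,0,170),(180,60,255),(245,205,295,255),.062)
show("dark",(0,0,0),(180,120,95),(240,200,300,260),.02,300)
show("mat",(65,100,50),(90,255,255),(105,190,210,270),.003,500)
show("tin",(0,0,120),(180,50,255),(250,172,280,198),.021)
big=np.hstack([cv2.resize(im[195:260,240:300],None,fx=6,fy=6,interpolation=cv2.INTER_CUBIC),cv2.resize(im[190:255,345:405],None,fx=6,fy=6,interpolation=cv2.INTER_CUBIC)])
cv2.imwrite("pics/zoom.png",big)
E
```

```text
blue (373.9, 215.3) r 36.9 area 1824.5 [ 0.4546 -0.2587] dia 0.1581 rect [373.8 215.3] [41.7 64.7] 1.6 [ 0.4546 -0.2586]
orange/red (383.0, 226.0) r 9.5 area 244.0 [ 0.4338 -0.259 ] dia 0.0377 rect [383.  226.5] [17. 18.] 90.0 [ 0.4328 -0.259 ]
brass (268.7, 230.0) r 10.2 area 299.0 [ 0.4268 -0.0323] dia 0.0408 rect [268.5 230. ] [20. 19.] 90.0 [ 0.4268 -0.0318]
white (269.5, 231.3) r 15.7 area 608.5 [ 0.423  -0.0345] dia 0.0649 rect [269.8 229.8] [27.6 28.3] 45.0 [ 0.4262 -0.035 ]
mat (158.5, 231.0) r 53.0 area 5277.5 [0.4226 0.2073] dia 0.2322 rect [158.5 231.4] [63.1 86.5] 86.8 [0.4218 0.2073]
tin (262.6, 184.4) r 10.0 area 286.5 [ 0.5225 -0.0212] dia 0.0434 rect [262.5 184.5] [19. 19.] 90.0 [ 0.5224 -0.0209]
```

View pics/zoom.png

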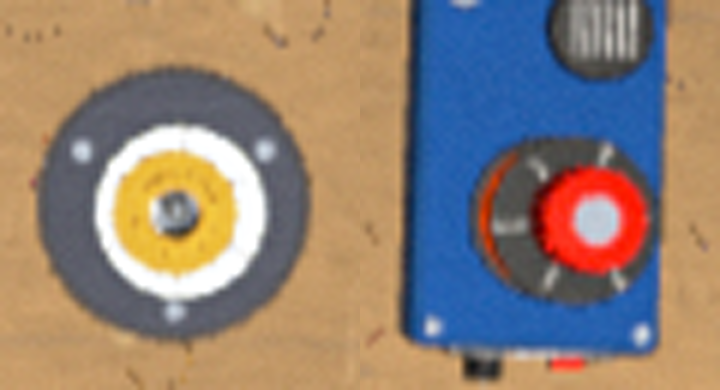

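The two crops show the brass hub at top-image pixel (268.7,230) and the red cap at (383,226). The bigger and smaller red decoys stand apart, at (325,222) and (323,187), so the cap on the winder is the middle one. The winder axis is at about (0.433,-0.259) and the feed axis at about (0.426,-0.034). I start by squaring the tool and moving towards the winder.

Call:
{"api": "arm_command", "payload": {
  "deltas": [
    [0,0,0.1415,0,0,0,0.5],
    [0,0,0.1415,0,0,0,0.5],
    [0,0,0,0.03,-0.048,0,0.5],
    [0,0,0,0.03,-0.048,0,0.5],
    [0,0,0,0.03,-0.048,0,0.5],
    [0,0,0,0.03,-0.048,0,0.5],
    [0,0,0,0.03,-0.048,0,0.5],
    [0,0,0,0.03,-0.048,0,0.5]
  ],
  "squeeze": 20
}}

```text
clock: 1.1
tcp_pos: [0.3689, -0.3584, 0.2603]
orientation: [[1.0, -0.001, -0.0], [-0.001, -1.0, 0.0], [-0.0, -0.0, -1.0]]
ft_force: [0.7, 0.1, 0.2]
width: 0.75
gripper_force: 0.0
```

Call:
{"api": "arm_command", "payload": {
  "deltas": [
    [0,0,0,0.016,-0.025,0,0.5],
    [0,0,0,0.016,-0.025,0,0.5],
    [0,0,0,0.016,-0.025,0.02,0.5],
    [0,0,0,0.016,-0.0245,0.02,0.5],
    [0,0,0,0,0,0.02,0.5],
    [0,0,0,0,0,0,0.5],
    [0,0,0,0,0,0,0.5],
    [0,0,0,0,0,0,0.5]
  ]
}}

```text
clock: 2.1
tcp_pos: [0.4328, -0.2615, 0.2018]
orientation: [[1.0, -0.001, 0.002], [-0.001, -1.0, -0.001], [0.002, 0.001, -1.0]]
ft_force: [0.6, -0.2, 0.1]
width: 0.754
gripper_force: 0.0
```

```bash
python3 - <<'E'
from h import *
c=ctrl.camera_info("wrist");im=ctrl.snapshot("wrist");cv2.imwrite("pics/w1.png",im)
print(np.round(ctrl.get_obs()["tcp_pos"],4),np.round(c["world_to_cam"],3).tolist())
for b in blobs(im,(0,150,90),(10,255,255),None,200)+blobs(im,(170,150,90),(180,255,255),None,200):
    (x,y),r=cv2.minEnclosingCircle(b);print((x,y),r,np.round(ray(c,x,y,.098),4))
E
```

```text
[ 0.4328 -0.2614  0.2018] [[-0.0, -1.0, 0.002, -0.262], [-0.964, 0.001, 0.267, 0.396], [-0.267, -0.001, -0.964, 0.448], [0.0, 0.0, 0.0, 1.0]]
(158.74563598632812, 166.1909637451172) 23.74651527404785 [ 0.4563 -0.1814  0.098 ]
(254.57936096191406, 190.484130859375) 20.484676361083984 [ 0.4352 -0.2612  0.098 ]
(153.41175842285156, 95.2745132446289) 14.386570930480957 [ 0.5124 -0.1825  0.098 ]
(275.0, 240.0) 30.066692352294922 [ 0.3889 -0.2795  0.098 ]
(272.5, 263.0) 28.65755844116211 [ 0.3658 -0.2777  0.098 ]
```

View pics/w1.png

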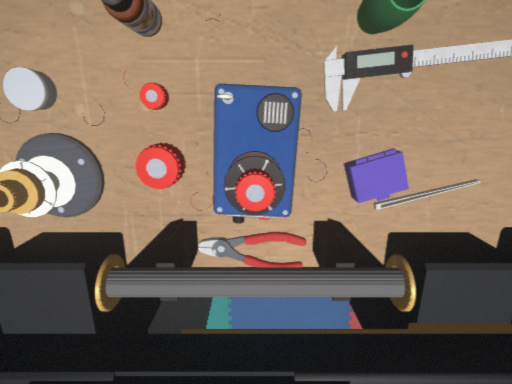

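The wrist view shows the cap centred at (255,192) straight below the tool, at about (0.433,-0.2605), and the top-view estimate agrees. I descend and grip it.

Call:
{"api": "arm_command", "payload": {
  "deltas": [
    [0,0,0,0,-0.0005,0.025,0.5],
    [0,0,0,0,-0.0005,0.025,0.5],
    [0,0,0,0,0,0.025,0.5],
    [0,0,0,0,0,0.015,0.5],
    [0,0,0,0,0,0.009,0.5],
    [0,0,0,0,0,0.004,0.5],
    [0,0,0,0,0,0,0.5],
    [0,0,0,0,0,0,0.5]
  ]
}}

```text
clock: 3.15
tcp_pos: [0.433, -0.2601, 0.0985]
orientation: [[1.0, -0.0, 0.001], [-0.0, -1.0, -0.001], [0.001, 0.001, -1.0]]
ft_force: [0.3, 0.2, -0.1]
width: 0.748
gripper_force: 0.0
```

Call:
{"api": "arm_command", "payload": {
  "deltas": [
    [0,0,0,0,0,0,0],
    [0,0,0,0,0,0,-0.4],
    [0,0,0,0,0,0,-0.6],
    [0,0,0,0,0,0,-0.6],
    [0,0,0,0,0,0,-0.6],
    [0,0,0,0,0,0,-0.6],
    [0,0,0,0,0,0,-0.6],
    [0,0,0,0,0,0,-0.6]
  ]
}}

```text
clock: 4.15
tcp_pos: [0.4325, -0.2597, 0.0977]
orientation: [[1.0, -0.0, 0.0], [-0.0, -1.0, -0.0], [0.0, 0.0, -1.0]]
ft_force: [-0.4, -0.5, 0.9]
width: 0.383
gripper_force: 20.0
```

Call:
{"api": "arm_command", "payload": {
  "deltas": [
    [0,0,0,0,0,0.0,-0.6],
    [0,0,0,0,0,-0.02,-0.6],
    [0,0,0,0,0,-0.03,-0.6],
    [0,0,0,-0.003,-0.03,-0.005,-0.6],
    [0,0,0,-0.006,-0.055,0,-0.6],
    [0,0,0,-0.007,-0.06,0,-0.6],
    [0,0,0,-0.007,-0.06,0,-0.6],
    [0,0,0,-0.007,-0.06,0,-0.6]
  ]
}}

```text
clock: 5.15
tcp_pos: [0.4019, 0.0069, 0.1528]
orientation: [[1.0, -0.001, 0.001], [-0.001, -1.0, 0.0], [0.001, -0.0, -1.0]]
ft_force: [1.3, 0.7, -0.0]
width: 0.38
gripper_force: 20.0
```

Call:
{"api": "arm_command", "payload": {
  "deltas": [
    [0,0,0,-0.007,-0.06,0,-0.6],
    [0,0,0,-0.007,-0.055,0,-0.6],
    [0,0,0,-0.0035,-0.0347,0,-0.6],
    [0,0,0,0,0,0.03,-0.6],
    [0,0,0,0,0,0.03,-0.6],
    [0,0,0,0,0,0.03,-0.6],
    [0,0,0,0,0,0.015,-0.6],
    [0,0,0,0,0,0,-0.6]
  ]
}}

```text
clock: 6.15
tcp_pos: [0.384, 0.1546, 0.0468]
orientation: [[1.0, -0.0, -0.003], [-0.0, -1.0, -0.001], [-0.003, 0.001, -1.0]]
ft_force: [-0.5, 0.1, -0.6]
width: 0.382
gripper_force: 20.0
```

Call:
{"api": "arm_command", "payload": {
  "deltas": [
    [0,0,0,0,0,0.01,-0.6],
    [0,0,0,0,0,0.007,-0.6],
    [0,0,0,0,0,0.002,-0.6],
    [0,0,0,0,0,0.001,-0.6],
    [0,0,0,0,0,0.001,-0.6],
    [0,0,0,0,0,0,-0.6],
    [0,0,0,0,0,0,-0.6],
    [0,0,0,0,0,0,-0.6]
  ]
}}

```text
clock: 7.15
tcp_pos: [0.3853, 0.1551, 0.027]
orientation: [[1.0, -0.0, 0.001], [-0.0, -1.0, 0.0], [0.001, -0.0, -1.0]]
ft_force: [0.1, 0.1, 2.4]
width: 0.384
gripper_force: 20.0
```

Call:
{"api": "arm_command", "payload": {
  "deltas": [
    [0,0,0,0,0,0,0.3],
    [0,0,0,0,0,0,0.4],
    [0,0,0,0,0,0,0.4],
    [0,0,0,0,0,-0.02,0.4],
    [0,0,0,0,0,-0.05,0.6],
    [0,0,0,0,0,-0.055,0.6],
    [0,0,0,0.004,0.04,0,0.8],
    [0,0,0,0.006,0.06,0,0.8]
  ]
}}

```text
clock: 8.15
tcp_pos: [0.3961, 0.0549, 0.1532]
orientation: [[1.0, 0.004, 0.004], [0.004, -1.0, 0.0], [0.004, -0.0, -1.0]]
ft_force: [0.8, -0.7, -0.4]
width: 0.901
gripper_force: 0.0
```

Call:
{"api": "arm_command", "payload": {
  "deltas": [
    [0,0,0,0.007,0.06,0,0.8],
    [0,0,0,0.007,0.06,0,0.8],
    [0,0,0,0.007,0.06,0,0.8],
    [0,0,0,0.007,0.06,0,0.8],
    [0,0,0,0.007,0.05,0,0.8],
    [0,0,0,0.003,0.025,0,0.8],
    [0,0,0,0,0,0,0.8],
    [0,0,0,0,0,0,0.8]
  ]
}}

```text
clock: 9.15
tcp_pos: [0.4324, -0.2592, 0.1512]
orientation: [[1.0, -0.0, -0.001], [-0.0, -1.0, 0.001], [-0.001, -0.001, -1.0]]
ft_force: [0.0, -0.1, -1.1]
width: 0.9
gripper_force: 0.0
```

```bash
python3 - <<'E'
from h import *
c=ctrl.camera_info("wrist");im=ctrl.snapshot("wrist");cv2.imwrite("pics/w2.png",im)
print(np.round(ctrl.get_obs()["tcp_pos"],4))
t=ctrl.snapshot("top");cv2.imwrite("pics/top1.png",t);ct=ctrl.camera_info("top")
for b in blobs(t,(0,150,90),(10,255,255),(110,190,210,270),30): 
    (x,y),r=cv2.minEnclosingCircle(b);print("cap",(x,y),r,np.round(ray(ct,x,y,.027),4))
cv2.imwrite("pics/w2v.png",np.hstack([cv2.resize(im[100:260,170:340],None,fx=2,fy=2),cv2.resize(t[180:280,105:210],None,fx=3.2,fy=3.2)]))
E
```

```text
[ 0.4325 -0.2589  0.1513]
cap (180.87403869628906, 248.48472595214844) 8.26612377166748 [0.3861 0.154  0.027 ]
```

View pics/w2v.png

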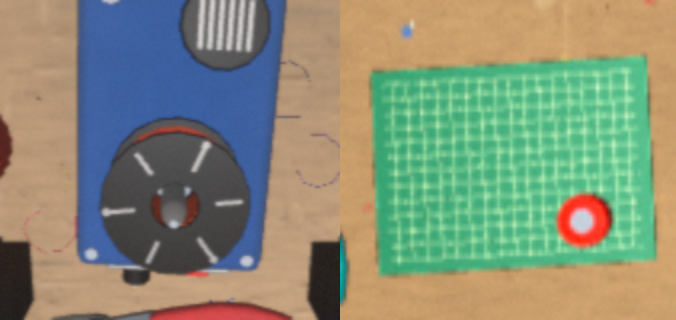

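The cap stands at (0.386,0.154) on the mat. The reel's bore surrounds the spindle, with its flange centred under the gripper at crop pixel (175,198). I compute its centre while descending.

```bash
python3 - <<'E'
from h import *
c=ctrl.camera_info("wrist")
print("reel",np.round(ray(c,257.5,199,.074),4),"tip",np.round(ray(c,257,206,.092),4))
E
```

```text
reel [ 0.4357 -0.2606  0.074 ] tip [ 0.4364 -0.2601  0.092 ]
```

Call:
{"api": "arm_command", "payload": {
  "deltas": [
    [0,0,0,0,0.0005,0.025,0.8],
    [0,0,0,0,0.0005,0.025,0.8],
    [0,0,0,0,0,0.02,0.8],
    [0,0,0,0,0,0.012,0.8],
    [0,0,0,0,0,0.007,0.8],
    [0,0,0,0,0,0,0.8],
    [0,0,0,0,0,0,0.8],
    [0,0,0,0,0,0,0.8]
  ]
}}

```text
clock: 10.25
tcp_pos: [0.4334, -0.2614, 0.0634]
orientation: [[1.0, -0.0, 0.001], [-0.0, -1.0, -0.001], [0.001, 0.001, -1.0]]
ft_force: [-0.3, -1.1, -0.1]
width: 0.898
gripper_force: 0.0
```

Call:
{"api": "arm_command", "payload": {
  "deltas": [
    [0,0,0,0.001,0,0.002,0.5],
    [0,0,0,0,0,0,0.3],
    [0,0,0,0,0,0,0.1],
    [0,0,0,0,0,0,0.1],
    [0,0,0,0,0,0,0.1],
    [0,0,0,0,0,0,0.1],
    [0,0,0,0,0,0,0.1],
    [0,0,0,0,0,0,0.1]
  ],
  "squeeze": 30
}}

```text
clock: 11.25
tcp_pos: [0.4339, -0.261, 0.0607]
orientation: [[1.0, -0.0, 0.0], [-0.0, -1.0, -0.0], [0.0, 0.0, -1.0]]
ft_force: [-0.4, 0.3, 0.2]
width: 0.652
gripper_force: 30.0
```

Call:
{"api": "arm_command", "payload": {
  "deltas": [
    [0,0,0,0,0,-0.005,0.1],
    [0,0,0,0,0,-0.02,0.1],
    [0,0,0,0,0,-0.03,0.1],
    [0,0,0,0,0,-0.025,0.1],
    [0,0,0,0,0,0,0.1],
    [0,0,0,0.002,-0.03,0,0.1],
    [0,0,0,0.002,-0.045,0,0.1],
    [0,0,0,0.003,-0.055,0,0.1]
  ]
}}

```text
clock: 12.25
tcp_pos: [0.4401, -0.13, 0.1393]
orientation: [[1.0, -0.002, -0.002], [-0.002, -1.0, 0.001], [-0.002, -0.001, -1.0]]
ft_force: [-0.2, 0.1, -1.9]
width: 0.647
gripper_force: 30.0
```

Call:
{"api": "arm_command", "payload": {
  "deltas": [
    [0,0,0,0.003,-0.055,0,0.1],
    [0,0,0,0.003,-0.055,0,0.1],
    [0,0,0,0.003,-0.055,0,0.1],
    [0,0,0,0.003,-0.055,0,0.1],
    [0,0,0,0.002,-0.05,0,0.1],
    [0,0,0,0,-0.031,0,0.1],
    [0,0,0,0,0,0,0.1],
    [0,0,0,0,0,0,0.1]
  ]
}}

```text
clock: 13.25
tcp_pos: [0.4541, 0.1693, 0.1395]
orientation: [[1.0, 0.0, -0.002], [0.0, -1.0, -0.001], [-0.002, 0.001, -1.0]]
ft_force: [-0.1, -0.6, -1.5]
width: 0.658
gripper_force: 30.0
```

With this grip the fingertips reach 1.5 mm below the reel's underside, so on the mat they would touch first. I take the reel back to its platter and grip it higher.

Call:
{"api": "arm_command", "payload": {
  "deltas": [
    [0,0,0,0,0.031,0,0.1],
    [0,0,0,-0.002,0.05,0,0.1],
    [0,0,0,-0.003,0.055,0,0.1],
    [0,0,0,-0.003,0.055,0,0.1],
    [0,0,0,-0.003,0.055,0,0.1],
    [0,0,0,-0.003,0.055,0,0.1],
    [0,0,0,-0.003,0.055,0,0.1],
    [0,0,0,-0.002,0.045,0,0.1]
  ]
}}

```text
clock: 14.25
tcp_pos: [0.4342, -0.2342, 0.1405]
orientation: [[1.0, -0.004, -0.0], [-0.004, -1.0, -0.0], [-0.0, 0.0, -1.0]]
ft_force: [0.4, 1.4, -1.9]
width: 0.653
gripper_force: 30.0
```

Call:
{"api": "arm_command", "payload": {
  "deltas": [
    [0,0,0,-0.002,0.03,0,0.1],
    [0,0,0,0,0,0,0.1],
    [0,0,0,0,0,0.005,0.1],
    [0,0,0,0,0,0.005,0.1],
    [0,0,0,0,0,0,0.1],
    [0,0,0,0,0,0,0.1],
    [0,0,0,0,0,0,0.1],
    [0,0,0,0,0,0,0.1]
  ]
}}

```text
clock: 15.25
tcp_pos: [0.4342, -0.261, 0.1309]
orientation: [[1.0, 0.0, 0.0], [0.0, -1.0, -0.0], [0.0, 0.0, -1.0]]
ft_force: [-0.9, 0.6, -2.3]
width: 0.656
gripper_force: 30.0
```

Call:
{"api": "arm_command", "payload": {
  "deltas": [
    [0,0,0,0,0,0.02,0.1],
    [0,0,0,0,0,0.02,0.1],
    [0,0,0,0,0,0.015,0.1],
    [0,0,0,0,0,0.009,0.1],
    [0,0,0,0,0,0.003,0.1],
    [0,0,0,0,0,0.001,0.1],
    [0,0,0,0,0,0.001,0.1],
    [0,0,0,0,0,0,0.1]
  ]
}}

```text
clock: 16.25
tcp_pos: [0.4342, -0.2612, 0.0621]
orientation: [[1.0, -0.0, 0.001], [-0.0, -1.0, -0.0], [0.001, 0.0, -1.0]]
ft_force: [-0.5, 0.3, -1.8]
width: 0.651
gripper_force: 30.0
```

Call:
{"api": "arm_command", "payload": {
  "deltas": [
    [0,0,0,0,0,0.001,0.1],
    [0,0,0,0,0,0.0005,0.1],
    [0,0,0,0,0,0,0.1],
    [0,0,0,0,0,0,0.1],
    [0,0,0,0,0,0,0.1],
    [0,0,0,0,0,0,0.1],
    [0,0,0,0,0,0,0.1],
    [0,0,0,0,0,0,0.1]
  ]
}}

```text
clock: 17.25
tcp_pos: [0.4342, -0.2612, 0.0604]
orientation: [[1.0, -0.0, 0.0], [-0.0, -1.0, -0.0], [0.0, 0.0, -1.0]]
ft_force: [-0.7, -0.0, 3.0]
width: 0.651
gripper_force: 30.0
```

Call:
{"api": "arm_command", "payload": {
  "deltas": [
    [0,0,0,0,0,0,0.3],
    [0,0,0,0,0,0,0.45],
    [0,0,0,0,0,-0.0018,0.45],
    [0,0,0,0,0,-0.0018,0.45],
    [0,0,0,0,0,0,0.45],
    [0,0,0,0,0,0,0.3],
    [0,0,0,0,0,0,0.1],
    [0,0,0,0,0,0,0.1]
  ]
}}

```text
clock: 18.25
tcp_pos: [0.4339, -0.261, 0.0638]
orientation: [[1.0, -0.0, -0.0], [-0.0, -1.0, 0.0], [-0.0, -0.0, -1.0]]
ft_force: [-0.3, 1.5, 1.0]
width: 0.654
gripper_force: 30.0
```

Call:
{"api": "arm_command", "payload": {
  "deltas": [
    [0,0,0,0,0,0,0.1],
    [0,0,0,0,0,0,0.1],
    [0,0,0,0,0,0,0.1],
    [0,0,0,0,0,-0.005,0.1],
    [0,0,0,0,0,-0.02,0.1],
    [0,0,0,0,0,-0.03,0.1],
    [0,0,0,0,0,-0.022,0.1],
    [0,0,0,0,0,0,0.1]
  ]
}}

```text
clock: 19.25
tcp_pos: [0.4353, -0.262, 0.1429]
orientation: [[1.0, -0.0, 0.004], [-0.0, -1.0, -0.003], [0.004, 0.003, -1.0]]
ft_force: [-0.7, -0.3, -1.6]
width: 0.656
gripper_force: 30.0
```

Call:
{"api": "arm_command", "payload": {
  "deltas": [
    [0,0,0,0.002,-0.04,0,0.1],
    [0,0,0,0.003,-0.055,0,0.1],
    [0,0,0,0.003,-0.06,0,0.1],
    [0,0,0,0.003,-0.06,0,0.1],
    [0,0,0,0.003,-0.06,0,0.1],
    [0,0,0,0.003,-0.06,0,0.1],
    [0,0,0,0.003,-0.055,0,0.1],
    [0,0,0,0.001,-0.041,0,0.1]
  ]
}}

```text
clock: 20.25
tcp_pos: [0.454, 0.172, 0.1395]
orientation: [[1.0, 0.001, -0.002], [0.001, -1.0, -0.0], [-0.002, 0.0, -1.0]]
ft_force: [0.3, -0.4, -2.1]
width: 0.656
gripper_force: 30.0
```

Call:
{"api": "arm_command", "payload": {
  "deltas": [
    [0,0,0,0,0,0.02,0.1],
    [0,0,0,0,0,0.03,0.1],
    [0,0,0,0,0,0.03,0.1],
    [0,0,0,0,0,0.02,0.1],
    [0,0,0,0,0,0.008,0.1],
    [0,0,0,0,0,0,0.1],
    [0,0,0,0,0,0,0.1],
    [0,0,0,0,0,0,0.1]
  ]
}}

```text
clock: 21.25
tcp_pos: [0.4559, 0.1702, 0.0338]
orientation: [[1.0, -0.0, 0.002], [-0.0, -1.0, 0.001], [0.002, -0.001, -1.0]]
ft_force: [0.4, 0.4, -1.4]
width: 0.652
gripper_force: 30.0
```

Call:
{"api": "arm_command", "payload": {
  "deltas": [
    [0,0,0,0,0,0.004,0.1],
    [0,0,0,0,0,0.002,0.1],
    [0,0,0,0,0,0.001,0.1],
    [0,0,0,0,0,0.0005,0.1],
    [0,0,0,0,0,0.0005,0.1],
    [0,0,0,0,0,0,0.1],
    [0,0,0,0,0,0,0.1],
    [0,0,0,0,0,0,0.1]
  ]
}}

```text
clock: 22.25
tcp_pos: [0.4552, 0.17, 0.0263]
orientation: [[1.0, -0.0, -0.0], [-0.0, -1.0, -0.0], [-0.0, 0.0, -1.0]]
ft_force: [-4.4, -1.6, 13.7]
width: 0.648
gripper_force: 30.0
```

Call:
{"api": "arm_command", "payload": {
  "deltas": [
    [0,0,0,0,0,-0.0005,0.3],
    [0,0,0,0,0,0,0.5],
    [0,0,0,0,0,0,0.6],
    [0,0,0,0,0,-0.02,0.6],
    [0,0,0,0,0,-0.05,0.6],
    [0,0,0,0,0,-0.055,0.6],
    [0,0,0,-0.0055,0.04,0,0.5],
    [0,0,0,-0.008,0.06,0,0.5]
  ]
}}

```text
clock: 23.25
tcp_pos: [0.4426, 0.0699, 0.1517]
orientation: [[1.0, 0.003, 0.003], [0.003, -1.0, 0.0], [0.003, -0.0, -1.0]]
ft_force: [1.0, -0.1, 0.2]
width: 0.751
gripper_force: 0.0
```

Call:
{"api": "arm_command", "payload": {
  "deltas": [
    [0,0,0,-0.008,0.06,0,0.4],
    [0,0,0,-0.007,0.044,0,0.4],
    [0,0,0,0,0,0,0.4],
    [0,0,0,0,0,0,0.4],
    [0,0,0,0,0,0,0.4],
    [0,0,0,0,0,0,0.4],
    [0,0,0,0,0,0,0.4],
    [0,0,0,0,0,0,0.4]
  ]
}}

```text
clock: 24.25
tcp_pos: [0.4265, -0.0336, 0.1503]
orientation: [[1.0, 0.001, -0.0], [0.001, -1.0, 0.0], [-0.0, -0.0, -1.0]]
ft_force: [-1.3, -0.0, 0.9]
width: 0.695
gripper_force: 0.0
```

```bash
python3 - <<'E'
from h import *
c=ctrl.camera_info("wrist");im=ctrl.snapshot("wrist")
print(np.round(ctrl.get_obs()["tcp_pos"],4))
t=ctrl.snapshot("top");cv2.imwrite("pics/top2.png",t);cv2.imwrite("pics/w3.png",im)
for b in blobs(im,(18,90,90),(32,255,255),(150,100,360,280),200): 
    (x,y),r=cv2.minEnclosingCircle(b);print("brass",(x,y),r,np.round(ray(c,x,y,.09),4),np.round(ray(c,x,y,.073),4))
for b in blobs(im,(0,0,170),(180,60,255),(150,100,360,280),300): 
    (x,y),r=cv2.minEnclosingCircle(b);print("white",(x,y),r,np.round(ray(c,x,y,.062),4))
cv2.imwrite("pics/w3v.png",np.hstack([cv2.resize(im[100:260,170:340],None,fx=2,fy=2),cv2.resize(t[180:280,105:210],None,fx=3.2,fy=3.2)]))
E
```

```text
[ 0.4265 -0.0338  0.1503]
brass (254.3513946533203, 201.927001953125) 27.66424560546875 [ 0.4331 -0.0331  0.09  ] [ 0.4274 -0.0331  0.073 ]
white (257.177001953125, 194.59298706054688) 37.656063079833984 [ 0.4298 -0.0354  0.062 ]
```

View pics/w3v.png

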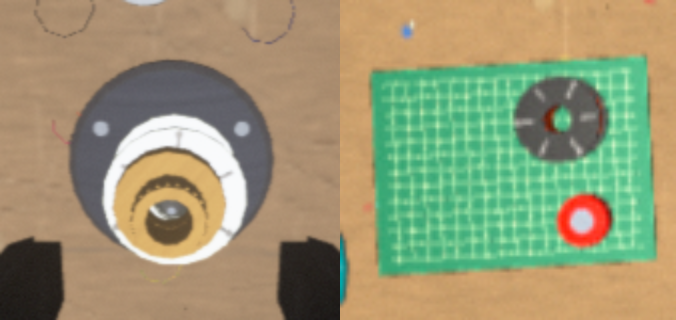

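The full reel and the cap rest on the mat, at crop pixels (560,118) and (582,220). The weight sits centred between the fingers at (168,205). I descend on the hub.

Call:
{"api": "arm_command", "payload": {
  "deltas": [
    [0,0,0,0.001,0,0.02,0.2],
    [0,0,0,0,0,0.02,0.2],
    [0,0,0,0,0,0.009,0.2],
    [0,0,0,0,0,0.004,0.2],
    [0,0,0,0,0,0,0.2],
    [0,0,0,0,0,0,0.2],
    [0,0,0,0,0,0,0.2],
    [0,0,0,0,0,0,0.2]
  ]
}}

```text
clock: 25.35
tcp_pos: [0.4277, -0.0341, 0.0977]
orientation: [[1.0, -0.0, 0.001], [-0.0, -1.0, -0.0], [0.001, 0.0, -1.0]]
ft_force: [-0.4, -0.2, 0.4]
width: 0.599
gripper_force: 0.0
```

Call:
{"api": "arm_command", "payload": {
  "deltas": [
    [0,0,0,0,0,0,0],
    [0,0,0,0,0,0,-0.3],
    [0,0,0,0,0,0,-0.6],
    [0,0,0,0,0,0,-0.6],
    [0,0,0,0,0,0,-0.6],
    [0,0,0,0,0,0,-0.6],
    [0,0,0,0,0,0,-0.6],
    [0,0,0,0,0,0,-0.6]
  ],
  "squeeze": 30
}}

```text
clock: 26.35
tcp_pos: [0.4274, -0.034, 0.0973]
orientation: [[1.0, -0.0, -0.0], [-0.0, -1.0, -0.0], [-0.0, 0.0, -1.0]]
ft_force: [-0.3, 0.1, -0.5]
width: 0.292
gripper_force: 30.0
```

Call:
{"api": "arm_command", "payload": {
  "deltas": [
    [0,0,0,0,0,-0.01,-0.6],
    [0,0,0,0,0,-0.02,-0.6],
    [0,0,0,0,0,-0.01,-0.6],
    [0,0,0,-0.004,-0.03,0,-0.6],
    [0,0,0,-0.007,-0.05,0,-0.6],
    [0,0,0,-0.007,-0.055,0,-0.6],
    [0,0,0,-0.007,-0.055,0,-0.6],
    [0,0,0,-0.007,-0.055,0,-0.6]
  ]
}}

```text
clock: 27.35
tcp_pos: [0.3952, 0.2127, 0.1378]
orientation: [[1.0, -0.0, 0.001], [-0.0, -1.0, 0.0], [0.001, -0.0, -1.0]]
ft_force: [0.9, -0.5, -0.6]
width: 0.29
gripper_force: 30.0
```

Call:
{"api": "arm_command", "payload": {
  "deltas": [
    [0,0,0,-0.0055,-0.044,0,-0.6],
    [0,0,0,0,0,0.015,-0.6],
    [0,0,0,0,0,0.03,-0.6],
    [0,0,0,0,0,0.03,-0.6],
    [0,0,0,0,0,0.015,-0.6],
    [0,0,0,0,0,0,-0.6],
    [0,0,0,0,0,0,-0.6],
    [0,0,0,0,0,0,-0.6]
  ]
}}

```text
clock: 28.35
tcp_pos: [0.3911, 0.2554, 0.0486]
orientation: [[1.0, -0.0, 0.002], [-0.0, -1.0, 0.001], [0.002, -0.001, -1.0]]
ft_force: [0.2, 0.3, -1.7]
width: 0.294
gripper_force: 30.0
```

Call:
{"api": "arm_command", "payload": {
  "deltas": [
    [0,0,0,0,0,0.006,-0.6],
    [0,0,0,0,0,0.002,-0.6],
    [0,0,0,0,0,0.0005,-0.6],
    [0,0,0,0,0,0.0005,-0.6],
    [0,0,0,0,0,0.0005,-0.6],
    [0,0,0,0,0,0,-0.6],
    [0,0,0,0,0,0,-0.6],
    [0,0,0,0,0,0,-0.6]
  ]
}}

```text
clock: 29.35
tcp_pos: [0.39, 0.255, 0.0384]
orientation: [[1.0, -0.0, -0.0], [-0.0, -1.0, -0.0], [-0.0, 0.0, -1.0]]
ft_force: [-2.0, -1.2, 5.5]
width: 0.293
gripper_force: 30.0
```

Call:
{"api": "arm_command", "payload": {
  "deltas": [
    [0,0,0,0,0,0,-0.2],
    [0,0,0,0,0,0,0.2],
    [0,0,0,0,0,-0.02,0.4],
    [0,0,0,0,0,-0.04,0.6],
    [0,0,0,0,0,-0.037,0.6],
    [0,0,0,0.005,0.04,0,0.6],
    [0,0,0,0.007,0.05,0,0.6],
    [0,0,0,0.007,0.055,0,0.6]
  ]
}}

```text
clock: 30.35
tcp_pos: [0.4094, 0.109, 0.1351]
orientation: [[1.0, 0.002, 0.002], [0.002, -1.0, 0.0], [0.002, -0.0, -1.0]]
ft_force: [1.0, -0.4, 0.0]
width: 0.799
gripper_force: 0.0
```

Call:
{"api": "arm_command", "payload": {
  "deltas": [
    [0,0,0,0.007,0.055,0,0.6],
    [0,0,0,0.007,0.055,0,0.6],
    [0,0,0,0.005,0.034,0,0.6],
    [0,0,0,0,0,0,0.6],
    [0,0,0,0,0,0,0.6],
    [0,0,0,0,0,0,0.6],
    [0,0,0,0,0,0,0.6],
    [0,0,0,0,0,0,0.6]
  ]
}}

```text
clock: 31.35
tcp_pos: [0.4279, -0.0334, 0.1348]
orientation: [[1.0, 0.001, -0.0], [0.001, -1.0, 0.0], [-0.0, -0.0, -1.0]]
ft_force: [-0.6, 0.2, 0.2]
width: 0.802
gripper_force: 0.0
```

```bash
python3 - <<'E'
from h import *
c=ctrl.camera_info("wrist");im=ctrl.snapshot("wrist")
print(np.round(ctrl.get_obs()["tcp_pos"],4))
t=ctrl.snapshot("top");cv2.imwrite("pics/top3.png",t);cv2.imwrite("pics/w4.png",im);ct=ctrl.camera_info("top")
for b in blobs(im,(0,0,170),(180,60,255),(150,100,360,280),300): 
    (x,y),r=cv2.minEnclosingCircle(b);print("white",(x,y),r,np.round(ray(c,x,y,.062),4))
for b in blobs(t,(18,90,90),(32,255,255),(110,190,210,270),60): 
    (x,y),r=cv2.minEnclosingCircle(b);print("brass",(x,y),r,np.round(ray(ct,x,y,.014),4))
cv2.imwrite("pics/w4v.png",np.hstack([cv2.resize(im[100:260,170:340],None,fx=2,fy=2),cv2.resize(t[180:280,105:210],None,fx=3.2,fy=3.2)]))
E
```

```text
[ 0.428  -0.0335  0.1348]
white (257.7226257324219, 202.2067108154297) 40.39434814453125 [ 0.4301 -0.0354  0.062 ]
brass (135.27272033691406, 247.21591186523438) 10.245199203491211 [0.3884 0.2548 0.014 ]
```

View pics/w4v.png

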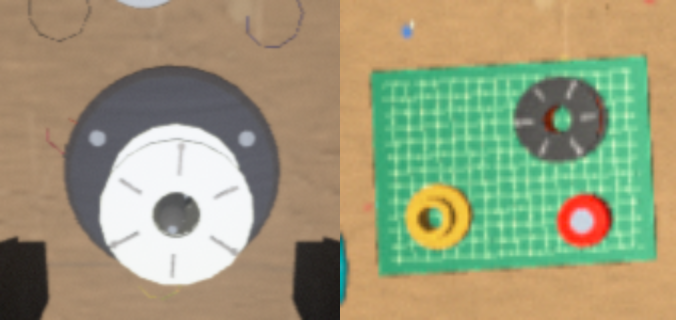

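All three parked parts stand well apart on the mat. The white reel's upper flange is centred at crop pixel (176,205), at about (0.429,-0.035). I descend on it.

Call:
{"api": "arm_command", "payload": {
  "deltas": [
    [0,0,0,0.001,0.001,0.025,0.7],
    [0,0,0,0,0,0.025,0.7],
    [0,0,0,0,0,0.018,0.7],
    [0,0,0,0,0,0.01,0.7],
    [0,0,0,0,0,0.005,0.7],
    [0,0,0,0,0,0,0.7],
    [0,0,0,0,0,0,0.7],
    [0,0,0,0,0,0,0.7]
  ]
}}

```text
clock: 32.45
tcp_pos: [0.4295, -0.0351, 0.0524]
orientation: [[1.0, -0.0, 0.001], [-0.0, -1.0, -0.0], [0.001, 0.0, -1.0]]
ft_force: [0.4, 0.3, -0.5]
width: 0.853
gripper_force: 0.0
```

Call:
{"api": "arm_command", "payload": {
  "deltas": [
    [0,0,0,0,0,0,0.4],
    [0,0,0,0,0,0,0.1],
    [0,0,0,0,0,0,0.1],
    [0,0,0,0,0,0,0.1],
    [0,0,0,0,0,0,0.1],
    [0,0,0,0,0,0,0.1],
    [0,0,0,0,0,0,0.1],
    [0,0,0,0,0,0,0.1]
  ],
  "squeeze": 25
}}

```text
clock: 33.45
tcp_pos: [0.4296, -0.0352, 0.0526]
orientation: [[1.0, -0.0, 0.001], [-0.0, -1.0, -0.0], [0.001, 0.0, -1.0]]
ft_force: [-1.0, -1.0, 5.8]
width: 0.598
gripper_force: 45.2
```

```bash
python3 - <<'E'
from h import *
im=ctrl.snapshot("wrist");s=ctrl.snapshot("scene")
o=ctrl.get_obs();print({k:np.round(o[k],3).tolist() for k in("tcp_pos","ft_force","moment","width","gripper_force")})
cv2.imwrite("pics/w5v.png",np.hstack([cv2.resize(im[100:340,120:390],None,fx=1.6,fy=1.6),cv2.resize(s[170:266,230:338],None,fx=3.4,fy=4,interpolation=cv2.INTER_CUBIC)]))
E
```

```text
{'tcp_pos': [0.43, -0.035, 0.053], 'ft_force': [-1.515, -0.969, 4.333], 'moment': [0.017, 0.217, -0.037], 'width': 0.598, 'gripper_force': 45.191}
```

View pics/w5v.png

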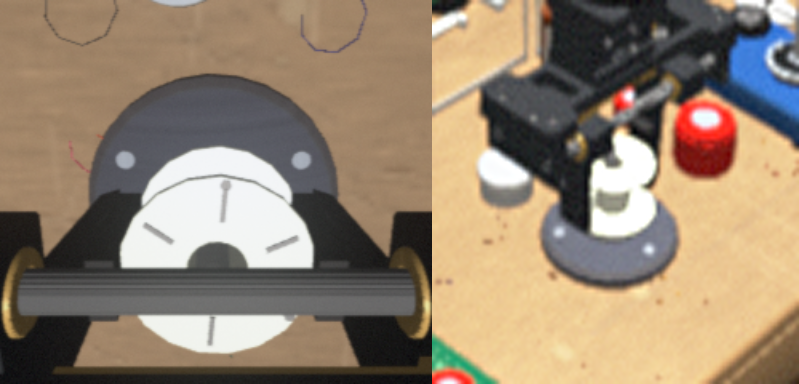

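```bash
python3 - <<'E'
from h import *
for n,f,off in(("wrist",(1.6,1.6),(120,100)),("scene",(3.4,4),(230,170))):
    c=ctrl.camera_info(n)
    for z in(.062,.031):
        P=[(np.array(proj(c,np.array([.429+.029*dx,-.035+.029*dy,z])))-off)*f+((432,0) if n=="scene" else (0,0)) for dx,dy in((0,0),(1,0),(-1,0),(0,1),(0,-1))]
        print(n,z,np.round(P).astype(int).tolist())
E
```

```text
wrist 0.062 [[216, 263], [216, 168], [216, 347], [116, 263], [316, 263]]
wrist 0.031 [[216, 217], [216, 138], [216, 288], [135, 217], [297, 217]]
scene 0.062 [[609, 158], [579, 140], [640, 178], [580, 178], [637, 140]]
scene 0.031 [[608, 201], [579, 182], [638, 221], [580, 221], [635, 182]]
```

The reel is flat and still centred. Closing stopped at 52.6 mm, so the pad tips just cleared the lower flange and slid between the flanges. I open, go 4 mm lower and grip again.

Call:
{"api": "arm_command", "payload": {
  "deltas": [
    [0,0,0,0,0,0,0.3],
    [0,0,0,0,0,0,0.5],
    [0,0,0,0,0,0,0.5],
    [0,0,0,-0.001,0,0.002,0.5],
    [0,0,0,0,0,0.002,0.5],
    [0,0,0,0,0,0,0.5],
    [0,0,0,0,0,0,0.5],
    [0,0,0,0,0,0,0.5]
  ],
  "squeeze": 20
}}

```text
clock: 34.55
tcp_pos: [0.4281, -0.035, 0.0479]
orientation: [[1.0, -0.0, 0.0], [-0.0, -1.0, -0.0], [0.0, 0.0, -1.0]]
ft_force: [0.1, 0.1, -0.2]
width: 0.746
gripper_force: 0.0
```

Call:
{"api": "arm_command", "payload": {
  "deltas": [
    [0,0,0,0,0,0,0.4],
    [0,0,0,0,0,0,0.3],
    [0,0,0,0,0,0,0.2],
    [0,0,0,0,0,0,0.2],
    [0,0,0,0,0,0,0.2],
    [0,0,0,0,0,0,0.2],
    [0,0,0,0,0,0,0.2],
    [0,0,0,0,0,0,0.2]
  ]
}}

```text
clock: 35.55
tcp_pos: [0.428, -0.035, 0.0478]
orientation: [[1.0, -0.0, 0.0], [-0.0, -1.0, -0.0], [0.0, 0.0, -1.0]]
ft_force: [0.2, -0.1, -0.6]
width: 0.637
gripper_force: 21.1
```

Call:
{"api": "arm_command", "payload": {
  "deltas": [
    [0,0,0,0,0,-0.002,0.2],
    [0,0,0,0,0,-0.003,0.2],
    [0,0,0,0,0,-0.005,0.2],
    [0,0,0,0,0,-0.01,0.2],
    [0,0,0,0,0,-0.01,0.2],
    [0,0,0,0,0,0,0.2],
    [0,0,0,0,0,0,0.2],
    [0,0,0,0,0,0,0.2]
  ]
}}

```text
clock: 36.55
tcp_pos: [0.4276, -0.035, 0.0775]
orientation: [[1.0, -0.0, -0.001], [-0.0, -1.0, 0.0], [-0.001, -0.0, -1.0]]
ft_force: [-1.1, 0.1, -0.2]
width: 0.631
gripper_force: 21.1
```

```bash
python3 - <<'E'
from h import *
im=ctrl.snapshot("wrist");s=ctrl.snapshot("scene")
cv2.imwrite("pics/w6v.png",np.hstack([cv2.resize(im[100:340,120:390],None,fx=1.6,fy=1.6),cv2.resize(s[170:266,230:338],None,fx=3.4,fy=4,interpolation=cv2.INTER_CUBIC)]))
E
```

```text
(no output)
```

View pics/w6v.png

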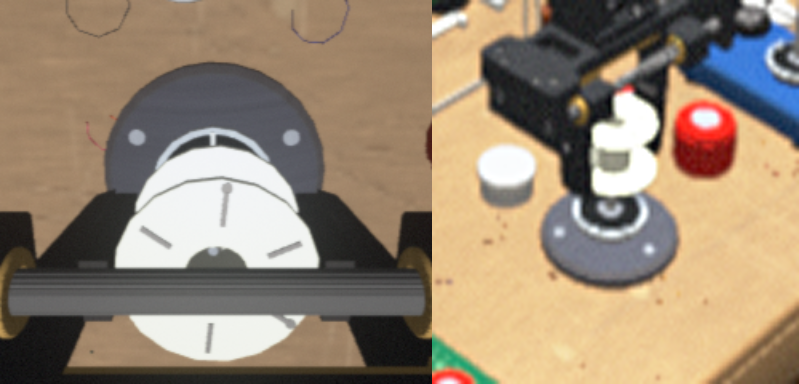

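```bash
python3 - <<'E'
from h import *
c=ctrl.camera_info("wrist");o=ctrl.get_obs();z=o["tcp_pos"][2]-.0198+.034
print(np.round(o["tcp_pos"],4))
for u,v in((217,177),(217,360),(115,268),(319,268)):
    print(np.round(ray(c,120+u/1.6,100+v/1.6,z),4))
print("lower",np.round(ray(c,120+217/1.6,100+146/1.6,z-.031),4))
print("feed tip", np.round(ray(c,120+213/1.6,100+251/1.6,.080),4))
# platter ring center from scene: (611,207)
s=ctrl.camera_info("scene");print("platter", np.round(ray(s,230+(611-432)/3.4,170+207/4,.028),4))
E
```

```text
[ 0.4276 -0.035   0.0775]
[ 0.4554 -0.0351  0.0917]
[ 0.3975 -0.0352  0.0917]
[ 0.4284 -0.0067  0.0917]
[ 0.4284 -0.0636  0.0917]
lower [ 0.4547 -0.0352  0.0607]
feed tip [ 0.4271 -0.034   0.08  ]
platter [ 0.4261 -0.0352  0.028 ]
```

The reel is held level, with its centre at (0.4265,-0.035) and a measured diameter of 57.9 mm. The feed spindle tip is at (0.427,-0.034). I carry the reel to the winder.

Call:
{"api": "arm_command", "payload": {
  "deltas": [
    [0,0,0,0,0,-0.02,0.2],
    [0,0,0,0,0,-0.035,0.2],
    [0,0,0,0.001,0.02,0,0.2],
    [0,0,0,0.002,0.045,0,0.2],
    [0,0,0,0.002,0.055,0,0.2],
    [0,0,0,0.002,0.055,0,0.2],
    [0,0,0,0.0005,0.05,0,0.2],
    [0,0,0,0,0,0,0.2]
  ]
}}

```text
clock: 37.65
tcp_pos: [0.4355, -0.2632, 0.1328]
orientation: [[1.0, -0.004, 0.0], [-0.004, -1.0, -0.001], [0.0, 0.001, -1.0]]
ft_force: [0.1, 0.9, -2.0]
width: 0.634
gripper_force: 21.1
```

Call:
{"api": "arm_command", "payload": {
  "deltas": [
    [0,0,0,0,0,0,0.2],
    [0,0,0,0,0,0,0.2],
    [0,0,0,0,0,0,0.2],
    [0,0,0,0,0,0,0.2],
    [0,0,0,0,0,0,0.2],
    [0,0,0,0,0,0,0.2],
    [0,0,0,0,0,0,0.2],
    [0,0,0,0,0,0,0.2]
  ]
}}

```text
clock: 38.65
tcp_pos: [0.4354, -0.2601, 0.1328]
orientation: [[1.0, -0.0, 0.0], [-0.0, -1.0, 0.0], [0.0, -0.0, -1.0]]
ft_force: [0.4, -0.1, -0.4]
width: 0.632
gripper_force: 21.1
```

```bash
python3 - <<'E'
from h import *
im=ctrl.snapshot("wrist");c=ctrl.camera_info("wrist");print(np.round(ctrl.get_obs()["tcp_pos"],4))
cv2.imwrite("pics/w7.png",im);cv2.imwrite("pics/w7v.png",cv2.resize(im[60:300,120:390],None,fx=2.2,fy=2.2))
t=ctrl.snapshot("top");cv2.imwrite("pics/top4.png",t)
E
```

```text
[ 0.4354 -0.2601  0.1328]
```

View pics/w7v.png

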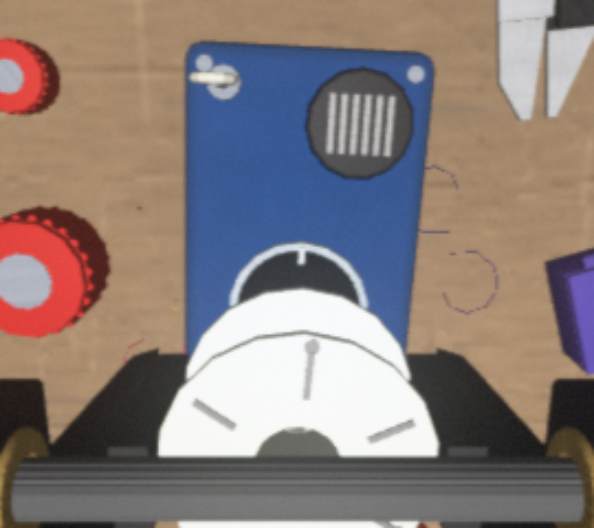

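```bash
python3 - <<'E'
from h import *
c=ctrl.camera_info("wrist");f=2.2
p=lambda u,v,z:np.round(ray(c,120+u/f,60+v/f,z),4)
print("platter top edge",p(300,243,.04),"L",p(231,303,.04),"R",p(368,303,.04))
z=ctrl.get_obs()["tcp_pos"][2]-.0198+.034
print("reel far edge",p(300,332,z),"L",p(159,455,z),"R",p(438,455,z))
E
```

```text
platter top edge [ 0.4574 -0.2611  0.04  ] L [ 0.4347 -0.2355  0.04  ] R [ 0.4347 -0.2865  0.04  ]
reel far edge [ 0.463  -0.2605  0.147 ] L [ 0.4365 -0.232   0.147 ] R [ 0.4365 -0.2886  0.147 ]
```

Call:
{"api": "arm_command", "payload": {
  "deltas": [
    [0,0,0,-0.0015,0.0005,0,0.2],
    [0,0,0,0,0,0.01,0.2],
    [0,0,0,0,0,0.015,0.2],
    [0,0,0,0,0,0.015,0.2],
    [0,0,0,0,0,0.01,0.2],
    [0,0,0,0,0,0.008,0.2],
    [0,0,0,0,0,0,0.2],
    [0,0,0,0,0,0,0.2]
  ]
}}

```text
clock: 39.75
tcp_pos: [0.4343, -0.2607, 0.0751]
orientation: [[1.0, -0.0, 0.001], [-0.0, -1.0, -0.0], [0.001, 0.0, -1.0]]
ft_force: [0.9, 0.7, -0.2]
width: 0.634
gripper_force: 21.1
```

Call:
{"api": "arm_command", "payload": {
  "deltas": [
    [0,0,0,0,0,0.008,0.2],
    [0,0,0,0,0,0.004,0.2],
    [0,0,0,0,0,0.0015,0.2],
    [0,0,0,0,0,0.0005,0.2],
    [0,0,0,0,0,0.0005,0.2],
    [0,0,0,0,0,0,0.2],
    [0,0,0,0,0,0,0.2],
    [0,0,0,0,0,0,0.2]
  ]
}}

```text
clock: 40.75
tcp_pos: [0.434, -0.2606, 0.0604]
orientation: [[1.0, -0.0, 0.0], [-0.0, -1.0, -0.0], [0.0, 0.0, -1.0]]
ft_force: [0.5, 0.3, -1.2]
width: 0.635
gripper_force: 21.1
```

Call:
{"api": "arm_command", "payload": {
  "deltas": [
    [0,0,0,0,0,0.0005,0.2],
    [0,0,0,0,0,0.0005,0.2],
    [0,0,0,0,0,0.0005,0.2],
    [0,0,0,0,0,0,0.2],
    [0,0,0,0,0,0,0.2],
    [0,0,0,0,0,0,0.2],
    [0,0,0,0,0,0,0.2],
    [0,0,0,0,0,0,0.2]
  ]
}}

```text
clock: 41.75
tcp_pos: [0.4341, -0.2607, 0.0594]
orientation: [[1.0, -0.0, 0.0], [-0.0, -1.0, -0.0], [0.0, 0.0, -1.0]]
ft_force: [-1.5, 0.5, 3.7]
width: 0.633
gripper_force: 21.2
```

Contact at the expected height. I release and go back for the cap.

Call:
{"api": "arm_command", "payload": {
  "deltas": [
    [0,0,0,0,0,0,0.35],
    [0,0,0,0,0,0,0.5],
    [0,0,0,0,0,0,0.5],
    [0,0,0,0,0,-0.02,0.5],
    [0,0,0,0,0,-0.04,0.5],
    [0,0,0,0,0,-0.04,0.4],
    [0,0,0,-0.005,-0.04,0,0.3],
    [0,0,0,-0.0065,-0.055,0,0.3]
  ]
}}

```text
clock: 42.75
tcp_pos: [0.4231, -0.1656, 0.1598]
orientation: [[1.0, -0.003, 0.002], [-0.003, -1.0, -0.001], [0.002, 0.001, -1.0]]
ft_force: [0.4, 0.6, 0.4]
width: 0.649
gripper_force: 0.0
```

Call:
{"api": "arm_command", "payload": {
  "deltas": [
    [0,0,0,-0.007,-0.06,0,0.3],
    [0,0,0,-0.007,-0.06,0,0.3],
    [0,0,0,-0.007,-0.06,0,0.3],
    [0,0,0,-0.007,-0.06,0,0.3],
    [0,0,0,-0.007,-0.05,0,0.3],
    [0,0,0,-0.002,-0.03,0,0.3],
    [0,0,0,0,0,0.03,0.3],
    [0,0,0,0,0,0.03,0.3]
  ]
}}

```text
clock: 43.75
tcp_pos: [0.3858, 0.1553, 0.0985]
orientation: [[1.0, 0.002, 0.002], [0.002, -1.0, 0.0], [0.002, -0.0, -1.0]]
ft_force: [-0.2, -0.1, 0.2]
width: 0.651
gripper_force: 0.0
```

```bash
python3 - <<'E'
from h import *
t=ctrl.snapshot("top");c=ctrl.camera_info("top");print(np.round(ctrl.get_obs()["tcp_pos"],4))
s=ctrl.snapshot("scene")
for b in blobs(t,(0,0,150),(180,60,255),(355,200,400,250),60):
    (x,y),r=cv2.minEnclosingCircle(b);print("white",(x,y),r,np.round(ray(c,x,y,.074),4))
cv2.imwrite("pics/t5v.png",np.hstack([cv2.resize(t[185:255,345:405],None,fx=5,fy=5,interpolation=cv2.INTER_CUBIC),cv2.resize(s[130:210,290:370],None,fx=4.375,fy=4.375,interpolation=cv2.INTER_CUBIC)]))
E
```

```text
[0.3826 0.154  0.0945]
white (378.875, 225.5) 16.500572204589844 [ 0.4341 -0.2572  0.074 ]
```

View pics/t5v.png

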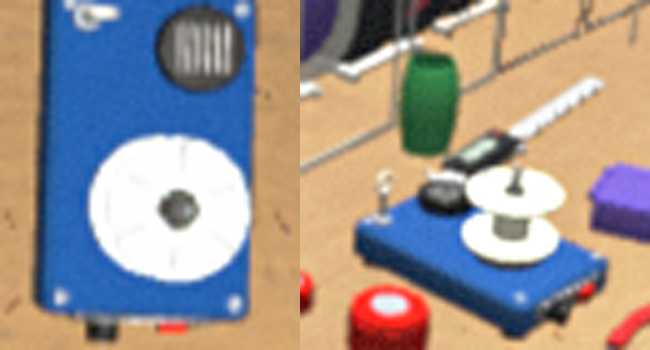

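The white reel is flat on the winder platter with the spindle through its bore, at crop pixels (178,208) and (515,205). Now I grip the cap.

Call:
{"api": "arm_command", "payload": {
  "deltas": [
    [0,0,0,0.001,0,0.025,0.3],
    [0,0,0,0,0,0.025,0.3],
    [0,0,0,0,0,0.01,0.3],
    [0,0,0,0,0,0.005,0.3],
    [0,0,0,0,0,0,0.3],
    [0,0,0,0,0,0,0.3],
    [0,0,0,0,0,0,0.3],
    [0,0,0,0,0,0,0.3]
  ]
}}

```text
clock: 44.85
tcp_pos: [0.3868, 0.1546, 0.0341]
orientation: [[1.0, -0.0, 0.001], [-0.0, -1.0, 0.0], [0.001, -0.0, -1.0]]
ft_force: [0.5, 0.0, 0.7]
width: 0.651
gripper_force: 0.0
```

Call:
{"api": "arm_command", "payload": {
  "deltas": [
    [0,0,0,-0.001,0,0.004,0.3],
    [0,0,0,0,0,0.002,0.2],
    [0,0,0,0,0,0,0],
    [0,0,0,0,0,0,-0.4],
    [0,0,0,0,0,0,-0.6],
    [0,0,0,0,0,0,-0.6],
    [0,0,0,0,0,0,-0.6],
    [0,0,0,0,0,0,-0.6]
  ]
}}

```text
clock: 45.85
tcp_pos: [0.3855, 0.1545, 0.0278]
orientation: [[1.0, -0.0, 0.0], [-0.0, -1.0, 0.0], [0.0, -0.0, -1.0]]
ft_force: [0.4, 0.3, -0.5]
width: 0.385
gripper_force: 20.0
```

Call:
{"api": "arm_command", "payload": {
  "deltas": [
    [0,0,0,0,0,-0.01,-0.6],
    [0,0,0,0,0,-0.03,-0.6],
    [0,0,0,0,0,-0.05,-0.6],
    [0,0,0,0,0,-0.04,-0.6],
    [0,0,0,0.004,0.03,0,-0.6],
    [0,0,0,0.006,0.05,0,-0.6],
    [0,0,0,0.007,0.06,0,-0.6],
    [0,0,0,0.007,0.06,0,-0.6]
  ]
}}

```text
clock: 46.85
tcp_pos: [0.4097, -0.0472, 0.1589]
orientation: [[1.0, 0.001, 0.002], [0.001, -1.0, -0.0], [0.002, 0.0, -1.0]]
ft_force: [0.7, 0.4, -0.8]
width: 0.385
gripper_force: 20.0
```

Call:
{"api": "arm_command", "payload": {
  "deltas": [
    [0,0,0,0.007,0.06,0,-0.6],
    [0,0,0,0.007,0.06,0,-0.6],
    [0,0,0,0.006,0.055,0,-0.6],
    [0,0,0,0.003,0.04,0,-0.6],
    [0,0,0,0,0,0,-0.6],
    [0,0,0,0,0,0,-0.6],
    [0,0,0,0,0,0,-0.6],
    [0,0,0,0,0,0,-0.6]
  ]
}}

```text
clock: 47.85
tcp_pos: [0.4324, -0.2594, 0.1579]
orientation: [[1.0, 0.001, -0.0], [0.001, -1.0, 0.0], [-0.0, -0.0, -1.0]]
ft_force: [-0.4, -0.9, -0.1]
width: 0.383
gripper_force: 20.0
```

```bash
python3 - <<'E'
from h import *
im=ctrl.snapshot("wrist");c=ctrl.camera_info("wrist");p=ctrl.get_obs()["tcp_pos"];print(np.round(p,4))
cv2.imwrite("pics/w8.png",im);cv2.imwrite("pics/w8v.png",cv2.resize(im[60:300,120:390],None,fx=2.2,fy=2.2))
E
```

```text
[ 0.4325 -0.2596  0.1579]
```

View pics/w8v.png

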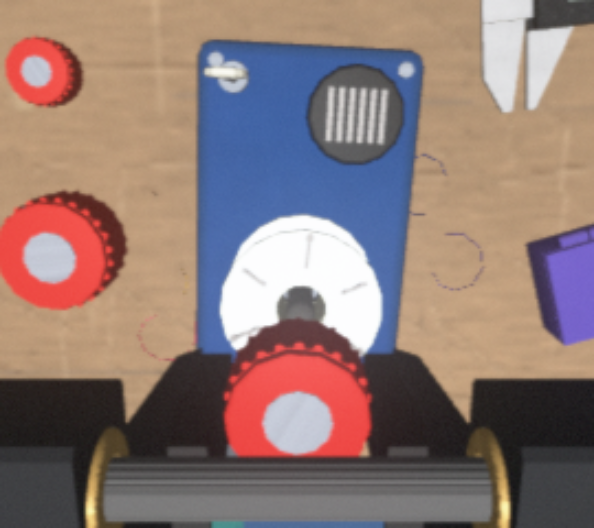

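```bash
python3 - <<'E'
from h import *
c=ctrl.camera_info("wrist");f=2.2
p=lambda u,v,z:np.round(ray(c,120+u/f,60+v/f,z),4)
print("flange L",p(221,307,.074),"R",p(382,307,.074),"top",p(301,231,.074))
print("hole",p(302,307,.074),"cap sticker",p(297,423,.157),"cap L",p(225,423,.157),"R",p(371,423,.157))
E
```

```text
flange L [ 0.433  -0.2324  0.074 ] R [ 0.4331 -0.2899  0.074 ] top [ 0.4606 -0.2609  0.074 ]
hole [ 0.4331 -0.2613  0.074 ] cap sticker [ 0.4325 -0.2595  0.157 ] cap L [ 0.4325 -0.2431  0.157 ] R [ 0.4325 -0.2763  0.157 ]
```

The cap hangs at (0.4325,-0.2597), over the reel and spindle at about (0.432,-0.261). I shift 1 mm and lower it.

Call:
{"api": "arm_command", "payload": {
  "deltas": [
    [0,0,0,-0.0005,0.001,0.01,-0.6],
    [0,0,0,0,0,0.015,-0.6],
    [0,0,0,0,0,0.015,-0.6],
    [0,0,0,0,0,0.01,-0.6],
    [0,0,0,0,0,0.005,-0.6],
    [0,0,0,0,0,0,-0.6],
    [0,0,0,0,0,0,-0.6],
    [0,0,0,0,0,0,-0.6]
  ]
}}

```text
clock: 48.9
tcp_pos: [0.4323, -0.2618, 0.1034]
orientation: [[1.0, -0.0, 0.001], [-0.0, -1.0, -0.001], [0.001, 0.001, -1.0]]
ft_force: [1.1, -0.2, 0.4]
width: 0.386
gripper_force: 20.0
```

Call:
{"api": "arm_command", "payload": {
  "deltas": [
    [0,0,0,0,0,0.002,-0.6],
    [0,0,0,0,0,0.001,-0.6],
    [0,0,0,0,0,0.0005,-0.6],
    [0,0,0,0,0,0.0005,-0.6],
    [0,0,0,0,0,0,-0.6],
    [0,0,0,0,0,0,-0.6],
    [0,0,0,0,0,0,-0.6],
    [0,0,0,0,0,0,-0.6]
  ]
}}

```text
clock: 49.9
tcp_pos: [0.4319, -0.2615, 0.0988]
orientation: [[1.0, -0.0, 0.0], [-0.0, -1.0, -0.0], [0.0, 0.0, -1.0]]
ft_force: [-0.5, -0.1, -0.6]
width: 0.377
gripper_force: 20.0
```

Call:
{"api": "arm_command", "payload": {
  "deltas": [
    [0,0,0,0,0,0.0005,-0.6],
    [0,0,0,0,0,0.0005,-0.6],
    [0,0,0,0,0,0,-0.6],
    [0,0,0,0,0,0,-0.6],
    [0,0,0,0,0,0,-0.6],
    [0,0,0,0,0,0,-0.6],
    [0,0,0,0,0,0,-0.6],
    [0,0,0,0,0,0,-0.6]
  ]
}}

```text
clock: 50.9
tcp_pos: [0.4321, -0.2617, 0.098]
orientation: [[1.0, -0.0, 0.0], [-0.0, -1.0, -0.0], [0.0, 0.0, -1.0]]
ft_force: [-0.8, -0.2, 4.6]
width: 0.382
gripper_force: 20.1
```

Call:
{"api": "arm_command", "payload": {
  "deltas": [
    [0,0,0,0,0,0,-0.1],
    [0,0,0,0,0,0,0.1],
    [0,0,0,0,0,0,0.1],
    [0,0,0,0,0,-0.02,0.3],
    [0,0,0,0,0,-0.035,0.6],
    [0,0,0,0.001,-0.03,0,0.6],
    [0,0,0,0.003,-0.05,0,0.6],
    [0,0,0,0.003,-0.055,0,0.6]
  ]
}}

```text
clock: 51.9
tcp_pos: [0.4389, -0.1256, 0.1529]
orientation: [[1.0, -0.002, 0.0], [-0.002, -1.0, -0.0], [0.0, 0.0, -1.0]]
ft_force: [0.3, 1.2, 0.2]
width: 0.8
gripper_force: 0.0
```

Call:
{"api": "arm_command", "payload": {
  "deltas": [
    [0,0,0,0.003,-0.06,0,0.6],
    [0,0,0,0.003,-0.06,0,0.6],
    [0,0,0,0.003,-0.06,0,0.6],
    [0,0,0,0.003,-0.055,0,0.6],
    [0,0,0,0.003,-0.04,0,0.6],
    [0,0,0,0.001,-0.022,0,0.6],
    [0,0,0,0,0,0,0.6],
    [0,0,0,0,0,0,0.6]
  ]
}}

```text
clock: 52.9
tcp_pos: [0.4547, 0.1699, 0.1525]
orientation: [[1.0, -0.0, -0.001], [-0.0, -1.0, -0.001], [-0.001, 0.001, -1.0]]
ft_force: [0.1, -0.6, -0.5]
width: 0.801
gripper_force: 0.0
```

```bash
python3 - <<'E'
from h import *
im=ctrl.snapshot("wrist");c=ctrl.camera_info("wrist");print(np.round(ctrl.get_obs()["tcp_pos"],4))
t=ctrl.snapshot("top");s=ctrl.snapshot("scene")
cv2.imwrite("pics/w9v.png",np.hstack([cv2.resize(im[100:280,150:360],None,fx=2,fy=2),cv2.resize(s[130:210,290:370],None,fx=4.5,fy=4.5,interpolation=cv2.INTER_CUBIC)]))
E
```

```text
[0.4548 0.1696 0.1525]
```

View pics/w9v.png

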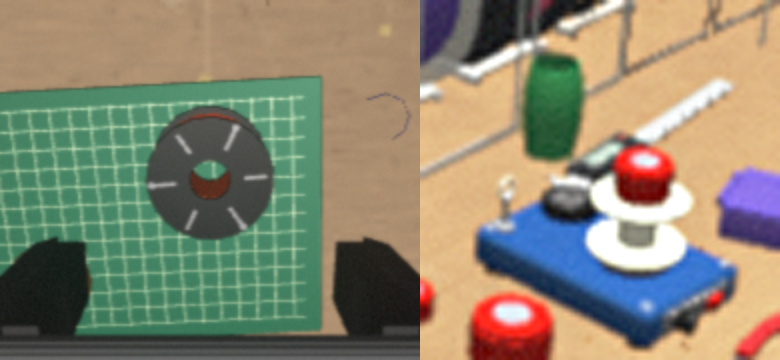

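The cap sits flat on the white reel on the winder, at crop pixel (643,175). The full reel is below the gripper at (210,177). I descend to it.

Call:
{"api": "arm_command", "payload": {
  "deltas": [
    [0,0,0,0,0,0.03,0.6],
    [0,0,0,0,0,0.035,0.6],
    [0,0,0,0,0,0.03,0.6],
    [0,0,0,0,0,0.018,0.6],
    [0,0,0,0,0,0.008,0.6],
    [0,0,0,0,0,0,0.6],
    [0,0,0,0,0,0,0.6],
    [0,0,0,0,0,0,0.6]
  ]
}}

```text
clock: 54.05
tcp_pos: [0.4559, 0.1707, 0.0328]
orientation: [[1.0, -0.0, 0.002], [-0.0, -1.0, 0.001], [0.002, -0.001, -1.0]]
ft_force: [-0.3, 0.4, -0.2]
width: 0.799
gripper_force: 0.0
```

```bash
python3 - <<'E'
from h import *
c=ctrl.camera_info("wrist");M=np.array(c["world_to_cam"]).copy()
o=ctrl.get_obs();p=np.array([.4548,.1696,.1525]);d=p-o["tcp_pos"]
# camera as it stood at the picture: translate world by -d
M[:3,3]-=M[:3,:3]@d;c["world_to_cam"]=M
print(np.round(o["tcp_pos"],4),"reel",np.round(ray(c,255,188.5,.037),4))
E
```

```text
[0.4559 0.1707 0.0328] reel [0.4557 0.1697 0.037 ]
```

Call:
{"api": "arm_command", "payload": {
  "deltas": [
    [0,0,0,0,0,0.003,0.6],
    [0,0,0,0,0,0.0025,0.5],
    [0,0,0,0,0,0,0.5],
    [0,0,0,0,0,0,0.5],
    [0,0,0,0,0,0,0.5],
    [0,0,0,0,0,0,0.5],
    [0,0,0,0,0,0,0.5],
    [0,0,0,0,0,0,0.5]
  ]
}}

```text
clock: 55.05
tcp_pos: [0.4551, 0.1705, 0.0263]
orientation: [[1.0, -0.0, 0.0], [-0.0, -1.0, 0.0], [0.0, -0.0, -1.0]]
ft_force: [-1.2, 0.4, -0.6]
width: 0.747
gripper_force: 0.0
```

Call:
{"api": "arm_command", "payload": {
  "deltas": [
    [0,0,0,0,0,0.0005,0.4],
    [0,0,0,0,0,0,0.3],
    [0,0,0,0,0,0,0.2],
    [0,0,0,0,0,0,0.1],
    [0,0,0,0,0,0,0.1],
    [0,0,0,0,0,0,0.1],
    [0,0,0,0,0,0,0.1],
    [0,0,0,0,0,0,0.1]
  ],
  "squeeze": 30
}}

```text
clock: 56.05
tcp_pos: [0.455, 0.1705, 0.0258]
orientation: [[1.0, -0.0, -0.0], [-0.0, -1.0, 0.0], [-0.0, -0.0, -1.0]]
ft_force: [0.9, -0.4, -0.8]
width: 0.652
gripper_force: 30.0
```

Call:
{"api": "arm_command", "payload": {
  "deltas": [
    [0,0,0,0,0,-0.005,0.1],
    [0,0,0,0,0,-0.015,0.1],
    [0,0,0,0,0,-0.03,0.1],
    [0,0,0,0,0,-0.035,0.1],
    [0,0,0,0,0,-0.02,0.1],
    [0,0,0,0,0,0,0.1],
    [0,0,0,-0.003,0.02,0,0.1],
    [0,0,0,-0.005,0.035,0,0.1]
  ]
}}

```text
clock: 57.05
tcp_pos: [0.4464, 0.1154, 0.1301]
orientation: [[1.0, 0.002, -0.001], [0.002, -1.0, -0.0], [-0.001, 0.0, -1.0]]
ft_force: [0.5, -0.1, -1.6]
width: 0.654
gripper_force: 30.0
```

Call:
{"api": "arm_command", "payload": {
  "deltas": [
    [0,0,0,-0.006,0.045,0,0.1],
    [0,0,0,-0.006,0.045,0,0.1],
    [0,0,0,-0.005,0.035,0,0.1],
    [0,0,0,-0.003,0.025,0,0.1],
    [0,0,0,0,0,0,0.1],
    [0,0,0,0,0,0,0.1],
    [0,0,0,0,0,0,0.1],
    [0,0,0,0,0,0,0.1]
  ]
}}

```text
clock: 58.05
tcp_pos: [0.427, -0.0338, 0.1307]
orientation: [[1.0, 0.001, -0.0], [0.001, -1.0, 0.0], [-0.0, -0.0, -1.0]]
ft_force: [-1.2, -0.6, -1.9]
width: 0.654
gripper_force: 30.0
```

```bash
python3 - <<'E'
from h import *
im=ctrl.snapshot("wrist");c=ctrl.camera_info("wrist");print(np.round(ctrl.get_obs()["tcp_pos"],4))
cv2.imwrite("pics/w10.png",im)
# feed base: dark gray disc, visible far arc -> circle fit at candidate height using width at known dia .1
m=cv2.inRange(cv2.cvtColor(im,cv2.COLOR_BGR2HSV),(100,20,40),(140,120,130));m=cv2.morphologyEx(m,cv2.MORPH_OPEN,np.ones((5,5)))
cs,_=cv2.findContours(m,cv2.RETR_EXTERNAL,cv2.CHAIN_APPROX_NONE);b=max(cs,key=cv2.contourArea);x,y,w,h=cv2.boundingRect(b);print("bbox",x,y,w,h,cv2.contourArea(b))
P=b[:,0,:];top=P[P[:,1]<y+0.45*h]
W=np.array([ray(c,u,v,.018)[:2] for u,v in top])
A=np.c_[2*W,np.ones(len(W))];s=np.linalg.lstsq(A,(W**2).sum(1),rcond=None)[0];print("base",np.round(s[:2],4),"r",np.sqrt(s[2]+s[:2]@s[:2]))
E
```

```text
[ 0.427  -0.0339  0.1308]
bbox 445 69 55 159 2073.0
base [ 0.5004 -0.2207] r 0.018113334232047452
```

```bash
python3 - <<'E'
from h import *
im=cv2.imread("pics/w10.png");c=ctrl.camera_info("wrist")
p0=proj(c,np.array([.47,-.034,.018]));print(p0,im[int(p0[1]),int(p0[0])])
ref=im[int(p0[1]),int(p0[0])].astype(int)
m=(np.abs(im.astype(int)-ref).max(2)<22).astype(np.uint8)*255;m[:, :130]=0;m[:,400:]=0;m[230:]=0
m=cv2.morphologyEx(m,cv2.MORPH_OPEN,np.ones((3,3)))
cs,_=cv2.findContours(m,cv2.RETR_EXTERNAL,cv2.CHAIN_APPROX_NONE);b=max(cs,key=cv2.contourArea);x,y,w,h=cv2.boundingRect(b);print("bbox",x,y,w,h)
cols={}
for u,v in b[:,0,:]: cols[u]=min(v,cols.get(u,999))
q=[(u,v) for u,v in cols.items() if v<y+.5*h]
for z in(.012,.02):
    W=np.array([ray(c,u,v,z)[:2] for u,v in q])
    A=np.c_[2*W,np.ones(len(W))];s=np.linalg.lstsq(A,(W**2).sum(1),rcond=None)[0];print(z,"base",np.round(s[:2],4),"r",np.sqrt(s[2]+s[:2]@s[:2]))
E
```

```text
[255.2152887 141.2044096] [112 102 104]
bbox 201 133 109 79
0.012 base [ 0.4261 -0.0338] r 0.04928657832187392
0.02 base [ 0.4284 -0.0338] r 0.04766412333064228
```

The base circle fits at (0.426,-0.034), right under the held reel. I lower it.

Call:
{"api": "arm_command", "payload": {
  "deltas": [
    [0,0,0,0,0,0.015,0.1],
    [0,0,0,0,0,0.015,0.1],
    [0,0,0,0,0,0.015,0.1],
    [0,0,0,0,0,0.012,0.1],
    [0,0,0,0,0,0.008,0.1],
    [0,0,0,0,0,0,0.1],
    [0,0,0,0,0,0,0.1],
    [0,0,0,0,0,0,0.1]
  ]
}}

```text
clock: 59.1
tcp_pos: [0.4276, -0.0346, 0.0664]
orientation: [[1.0, -0.0, 0.001], [-0.0, -1.0, -0.0], [0.001, 0.0, -1.0]]
ft_force: [0.2, 0.4, -1.6]
width: 0.65
gripper_force: 30.0
```

Call:
{"api": "arm_command", "payload": {
  "deltas": [
    [0,0,0,0,0,0.007,0.1],
    [0,0,0,0,0,0.004,0.1],
    [0,0,0,0,0,0.002,0.1],
    [0,0,0,0,0,0.001,0.1],
    [0,0,0,0,0,0,0.1],
    [0,0,0,0,0,0,0.1],
    [0,0,0,0,0,0,0.1],
    [0,0,0,0,0,0,0.1]
  ]
}}

```text
clock: 60.1
tcp_pos: [0.4271, -0.0345, 0.0519]
orientation: [[1.0, -0.0, 0.0], [-0.0, -1.0, -0.0], [0.0, 0.0, -1.0]]
ft_force: [-0.0, 1.3, -1.5]
width: 0.652
gripper_force: 30.0
```

Call:
{"api": "arm_command", "payload": {
  "deltas": [
    [0,0,0,0,0,0.0005,0.1],
    [0,0,0,0,0,0.0005,0.1],
    [0,0,0,0,0,0.0004,0.1],
    [0,0,0,0,0,0,0.1],
    [0,0,0,0,0,0,0.1],
    [0,0,0,0,0,0,0.1],
    [0,0,0,0,0,0,0.1],
    [0,0,0,0,0,0,0.1]
  ]
}}

```text
clock: 61.1
tcp_pos: [0.4271, -0.0345, 0.0505]
orientation: [[1.0, -0.0, 0.0], [-0.0, -1.0, -0.0], [0.0, 0.0, -1.0]]
ft_force: [-1.6, 0.9, 3.3]
width: 0.65
gripper_force: 30.0
```

Call:
{"api": "arm_command", "payload": {
  "deltas": [
    [0,0,0,0,0,0,0.35],
    [0,0,0,0,0,0,0.5],
    [0,0,0,0,0,0,0.5],
    [0,0,0,0,0,-0.02,0.5],
    [0,0,0,0,0,-0.04,0.5],
    [0,0,0,0,0,-0.035,0.3],
    [0,0,0,-0.004,-0.03,0,0.2],
    [0,0,0,-0.007,-0.05,0,0.2]
  ]
}}

```text
clock: 62.1
tcp_pos: [0.4169, 0.0456, 0.1464]
orientation: [[1.0, -0.003, 0.003], [-0.003, -1.0, -0.0], [0.003, 0.0, -1.0]]
ft_force: [0.2, 1.1, 0.5]
width: 0.602
gripper_force: 0.0
```

Call:
{"api": "arm_command", "payload": {
  "deltas": [
    [0,0,0,-0.007,-0.055,0,0.2],
    [0,0,0,-0.007,-0.055,0,0.2],
    [0,0,0,-0.007,-0.055,0,0.2],
    [0,0,0,-0.005,-0.0445,0,0.2],
    [0,0,0,0,0,0.03,0.2],
    [0,0,0,0,0,0.03,0.2],
    [0,0,0,0,0,0,0.2],
    [0,0,0,0,0,0,0.2]
  ]
}}

```text
clock: 63.1
tcp_pos: [0.3905, 0.2551, 0.0861]
orientation: [[1.0, -0.0, 0.001], [-0.0, -1.0, 0.0], [0.001, -0.0, -1.0]]
ft_force: [0.5, 0.1, -0.5]
width: 0.601
gripper_force: 0.0
```

```bash
python3 - <<'E'
from h import *
t=ctrl.snapshot("top");c=ctrl.camera_info("top");print(np.round(ctrl.get_obs()["tcp_pos"],4))
cv2.imwrite("pics/top6.png",t);w=ctrl.snapshot("wrist");cv2.imwrite("pics/w11.png",w);cw=ctrl.camera_info("wrist")
for b in blobs(w,(18,90,60),(32,255,255),(130,80,390,380),200): 
    (x,y),r=cv2.minEnclosingCircle(b);print("brass",(x,y),r,np.round(ray(cw,x,y,.014),4))
# full reel upper flange dark blob at the feed stand
for b in blobs(t,(0,0,0),(180,90,85),(245,205,295,255),80):
    (x,y),r=cv2.minEnclosingCircle(b);print("dark",(x,y),r,np.round(ray(c,x,y,.062),4))
E
```

```text
[0.391  0.2553 0.0866]
brass (255.34426879882812, 206.43716430664062) 28.77021598815918 [0.3901 0.2553 0.014 ]
brass (376.5, 283.0) 28.987165451049805 [0.3244 0.1569 0.014 ]
brass (271.5, 327.5) 117.58623504638672 [0.2808 0.2414 0.014 ]
```

Call:
{"api": "arm_command", "payload": {
  "deltas": [
    [0,0,0,0,0,0.02,0.2],
    [0,0,0,0,0,0.017,0.2],
    [0,0,0,0,0,0.008,0.2],
    [0,0,0,0,0,0.002,0.2],
    [0,0,0,0,0,0,0.2],
    [0,0,0,0,0,0,0.2],
    [0,0,0,0,0,0,0.2],
    [0,0,0,0,0,0,0.2]
  ]
}}

```text
clock: 64.2
tcp_pos: [0.3902, 0.2551, 0.0386]
orientation: [[1.0, -0.0, 0.0], [-0.0, -1.0, 0.0], [0.0, -0.0, -1.0]]
ft_force: [-0.6, 0.3, 0.2]
width: 0.603
gripper_force: 0.0
```

Call:
{"api": "arm_command", "payload": {
  "deltas": [
    [0,0,0,0,0,0,0],
    [0,0,0,0,0,0,-0.3],
    [0,0,0,0,0,0,-0.6],
    [0,0,0,0,0,0,-0.6],
    [0,0,0,0,0,0,-0.6],
    [0,0,0,0,0,0,-0.6],
    [0,0,0,0,0,0,-0.6],
    [0,0,0,0,0,0,-0.6]
  ]
}}

```text
clock: 65.2
tcp_pos: [0.39, 0.255, 0.0384]
orientation: [[1.0, -0.0, -0.0], [-0.0, -1.0, 0.0], [-0.0, -0.0, -1.0]]
ft_force: [-0.5, 0.3, -0.2]
width: 0.291
gripper_force: 30.0
```

Call:
{"api": "arm_command", "payload": {
  "deltas": [
    [0,0,0,0,0,-0.01,-0.6],
    [0,0,0,0,0,-0.03,-0.6],
    [0,0,0,0,0,-0.035,-0.6],
    [0,0,0,0,0,-0.02,-0.6],
    [0,0,0,0.004,0.03,0,-0.6],
    [0,0,0,0.006,0.05,0,-0.6],
    [0,0,0,0.007,0.055,0,-0.6],
    [0,0,0,0.007,0.055,0,-0.6]
  ]
}}

```text
clock: 66.2
tcp_pos: [0.4141, 0.0635, 0.1342]
orientation: [[1.0, 0.001, 0.001], [0.001, -1.0, 0.0], [0.001, -0.0, -1.0]]
ft_force: [0.4, 0.4, -0.8]
width: 0.289
gripper_force: 30.0
```

Call:
{"api": "arm_command", "payload": {
  "deltas": [
    [0,0,0,0.007,0.055,0,-0.6],
    [0,0,0,0.006,0.044,0,-0.6],
    [0,0,0,0,0,0,-0.6],
    [0,0,0,0,0,0,-0.6],
    [0,0,0,0,0,0,-0.6],
    [0,0,0,0,0,0,-0.6],
    [0,0,0,0,0,0,-0.6],
    [0,0,0,0,0,0,-0.6]
  ]
}}

```text
clock: 67.2
tcp_pos: [0.427, -0.0336, 0.1334]
orientation: [[1.0, 0.001, -0.0], [0.001, -1.0, 0.0], [-0.0, -0.0, -1.0]]
ft_force: [0.1, 0.1, -1.1]
width: 0.292
gripper_force: 30.0
```

```bash
python3 - <<'E'
from h import *
w=ctrl.snapshot("wrist");cv2.imwrite("pics/w12.png",w);cw=ctrl.camera_info("wrist");print(np.round(ctrl.get_obs()["tcp_pos"],4))
# orange winding visible arc + spread of reel's dark flange: sample columns at the row of flange
cv2.imwrite("pics/w12v.png",cv2.resize(w[80:320,120:390],None,fx=2.2,fy=2.2))
E
```

```text
[ 0.427  -0.0337  0.1334]
```

View pics/w12v.png

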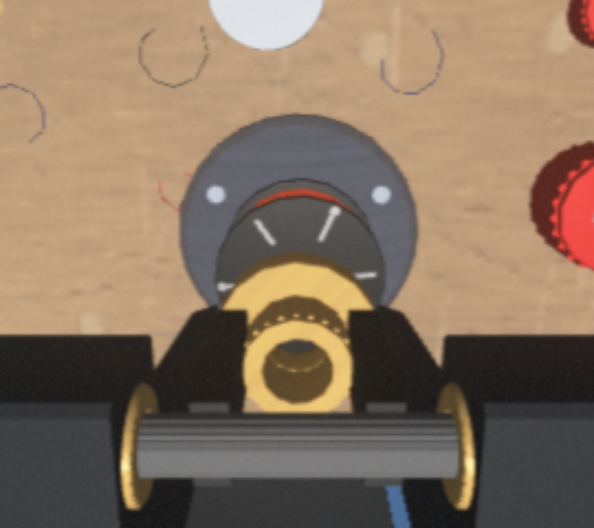

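The weight hangs level and centred (hub at column 298, reel flange centre at column 300) over the full reel, which lies flat. I lower it.

Call:
{"api": "arm_command", "payload": {
  "deltas": [
    [0,0,0,0,0.0004,0.008,-0.6],
    [0,0,0,0,0,0.01,-0.6],
    [0,0,0,0,0,0.01,-0.6],
    [0,0,0,0,0,0.004,-0.6],
    [0,0,0,0,0,0.002,-0.6],
    [0,0,0,0,0,0,-0.6],
    [0,0,0,0,0,0,-0.6],
    [0,0,0,0,0,0,-0.6]
  ]
}}

```text
clock: 68.25
tcp_pos: [0.4273, -0.0345, 0.0997]
orientation: [[1.0, -0.0, 0.001], [-0.0, -1.0, -0.0], [0.001, 0.0, -1.0]]
ft_force: [0.0, -0.4, -1.6]
width: 0.287
gripper_force: 30.0
```

Call:
{"api": "arm_command", "payload": {
  "deltas": [
    [0,0,0,0,0,0.001,-0.6],
    [0,0,0,0,0,0.0005,-0.6],
    [0,0,0,0,0,0.0005,-0.6],
    [0,0,0,0,0,0,-0.6],
    [0,0,0,0,0,0,-0.6],
    [0,0,0,0,0,0,-0.6],
    [0,0,0,0,0,0,-0.6],
    [0,0,0,0,0,0,-0.6]
  ]
}}

```text
clock: 69.25
tcp_pos: [0.427, -0.0344, 0.0974]
orientation: [[1.0, -0.0, 0.0], [-0.0, -1.0, 0.0], [0.0, -0.0, -1.0]]
ft_force: [0.5, 0.6, -0.3]
width: 0.289
gripper_force: 30.0
```

Call:
{"api": "arm_command", "payload": {
  "deltas": [
    [0,0,0,0,0,0.0004,-0.6],
    [0,0,0,0,0,0.0004,-0.6],
    [0,0,0,0,0,0,-0.6],
    [0,0,0,0,0,0,-0.6],
    [0,0,0,0,0,0,-0.6],
    [0,0,0,0,0,0,-0.6],
    [0,0,0,0,0,0,-0.6],
    [0,0,0,0,0,0,-0.6]
  ]
}}

```text
clock: 70.25
tcp_pos: [0.4272, -0.0345, 0.0968]
orientation: [[1.0, -0.0, 0.0], [-0.0, -1.0, -0.0], [0.0, 0.0, -1.0]]
ft_force: [-0.7, -0.2, 2.6]
width: 0.293
gripper_force: 30.0
```

Seated. I release, rise, and move clear for a last top-view check.

Call:
{"api": "arm_command", "payload": {
  "deltas": [
    [0,0,0,0,0,0,-0.2],
    [0,0,0,0,0,0,0.1],
    [0,0,0,0,0,0,0.1],
    [0,0,0,0,0,-0.02,0.1],
    [0,0,0,0,0,-0.04,0.3],
    [0,0,0,0,0,-0.05,0.3],
    [0,0,0,0,-0.04,-0.03,0.3],
    [0,0,0,0,-0.05,0,0.3]
  ]
}}

```text
clock: 71.25
tcp_pos: [0.4292, 0.056, 0.2402]
orientation: [[1.0, -0.003, 0.007], [-0.003, -1.0, 0.0], [0.007, -0.0, -1.0]]
ft_force: [0.2, 0.7, -0.5]
width: 0.652
gripper_force: 0.0
```

Call:
{"api": "arm_command", "payload": {
  "deltas": [
    [0,0,0,0,-0.05,0,0.3],
    [0,0,0,0,-0.06,0,0.3],
    [0,0,0,0,-0.05,0,0.3],
    [0,0,0,0,-0.03,0,0.3],
    [0,0,0,0,0,0,0.3],
    [0,0,0,0,0,0,0.3],
    [0,0,0,0,0,0,0.3],
    [0,0,0,0,0,0,0.3]
  ]
}}

```text
clock: 72.25
tcp_pos: [0.4272, 0.2446, 0.2367]
orientation: [[1.0, -0.002, 0.0], [-0.002, -1.0, -0.0], [0.0, 0.0, -1.0]]
ft_force: [-0.5, 0.1, -0.6]
width: 0.651
gripper_force: 0.0
```

```bash
python3 - <<'E'
from h import *
t=ctrl.snapshot("top");c=ctrl.camera_info("top");t0=cv2.imread("pics/top0.png");s=ctrl.snapshot("scene")
cv2.imwrite("pics/topF.png",t);cv2.imwrite("pics/sceneF.png",s)
def q(n,lo,hi,roi,z,im=t):
    for b in blobs(im,lo,hi,roi,60):
        (x,y),r=cv2.minEnclosingCircle(b);print(n,(round(x,1),round(y,1)),round(r,1),np.round(ray(c,x,y,z)[:2],4))
q("brass",(18,90,90),(32,255,255),(245,205,295,255),.09);q("brass0",(18,90,90),(32,255,255),(245,205,295,255),.09,t0)
q("cap",(0,150,90),(10,255,255),(360,205,400,250),.098);q("cap0",(0,150,90),(10,255,255),(360,205,400,250),.098,t0)
q("white",(0,0,170),(180,60,255),(355,200,400,250),.074)
q("tin",(0,0,120),(180,50,255),(250,172,280,198),.021)
d=cv2.absdiff(t,t0).max(2)
for n,r in(("tin",(250,172,280,198)),("glue",(200,138,228,162)),("dropper",(308,138,336,164))): print(n,"changed px",int((d[r[1]:r[3],r[0]:r[2]]>40).sum()))
# side check in scene: heights of weight top and cap top (expected pixels vs colour)
cs=ctrl.camera_info("scene")
for n,lo,hi,p in(("brass",(15,90,70),(35,255,255),(.427,-.0345)),("red",(0,150,60),(10,255,255),(.432,-.261))):
    zt=.09 if n=="brass" else .098;zb=.062 if n=="brass" else .074
    e=proj(cs,np.array([*p,zt]));f=proj(cs,np.array([*p,zb]))
    for b in blobs(s,lo,hi,(int(e[0])-25,int(e[1])-25,int(e[0])+25,int(f[1])+25),20): print(n,"scene bbox",cv2.boundingRect(b),"exp top/bottom centre",np.round(e,1),np.round(f,1))
E
```

```text
brass (269.2, 230.3) 11.1 [ 0.4263 -0.0332]
brass0 (268.7, 230.0) 10.2 [ 0.4268 -0.0323]
cap (382.6, 226.5) 8.7 [ 0.4328 -0.2582]
cap0 (383.0, 226.0) 9.5 [ 0.4338 -0.259 ]
white (378.5, 225.8) 16.0 [ 0.4335 -0.2565]
tin (262.6, 184.4) 10.0 [ 0.5225 -0.0212]
tin changed px 0
glue changed px 0
dropper changed px 0
brass scene bbox (257, 175, 50, 60) exp top/bottom centre [282.9 200.1] [282.6 210. ]
red scene bbox (333, 162, 14, 13) exp top/bottom centre [339.7 165.1] [338.8 173.1]
```

The weight and cap are back within 1 mm of their starting pixels, each on the other reel. The tin, glue and dropper bottles have not moved.

```bash
python3 -c "
from rig import ctrl
print(ctrl.finish_job())"
```

```text
the job is handed in; nothing more can be done
None
```

The reels are swapped: the orange one is on the feed stand under the brass weight, the white one on the winder under the red cap; job handed in at about 72 s, no verdict returned.

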